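Put the microscope's loose optics away in the optics tray

ROBOT

A 6-joint arm with a two-finger parallel gripper is mounted at the origin on the work surface. World frame = base frame: x ahead of the robot, y to its left, z up, the work surface at z = 0. Lengths are in m, angles in rad, forces in N, time in s.
With the tool pointing down it reaches from about 0.35 to 0.725 m from the base axis. Payload 4.3 kg.
Tool frame: the origin (TCP) lies between the finger pads; the fingertips stand 19 mm ahead of it and the grasp point (between the pads) is the TCP (manip.tcp_to_tips is the distance from the TCP to the fingertips, in m); y points along the fingers, z is the direction in which the jaws open and shut, and the axes are right-handed (so a half turn about y gives the same grasp; the last joint's range is limited). The gripper opens to 85 mm and grips with 20 to 120 N. Pads are 22 mm wide; open, the fingers measure 114 mm over their backs; the gripper's body (76 mm by 85 mm) begins 54 mm behind the grasp point. The pads swing forward as they close: fully open they stand 13 mm farther back than shut.
Start: joints at [1.161, 0.377, 0.081, 1.274, 0, 1.46], TCP at [0.17, 0.549, 0.25] pointing down, gripper open.
Joint ranges: [-2.72, 2.72], [-0.84, 1.66], [-1.02, 1.22], [-1.77, 2.12], [-1.37, 1.28], [-3.14, 3.14]. Speed limits (rad/s): [2.57, 2.57, 3.14, 3.14, 3.14, 3.14].

INTERFACE

Orientations are given as a rotation vector (axis times angle).
In Python, from rig import manip, eyes gives the robot as it stands.
- The arm moves only by the shell command python3 -m inch 'ROWS' [OPENING] [FORCE]. ROWS is JSON, a list of rows, each a list of 2 entries, a list of its own where there are three numbers: the shift along the tool's x, y, z scaled (see below), then the turn about the tool's y scaled (see below). In form: [[[tx, ty, tz], spin], ...]. A call has 1 to 5 rows; each row shifts and turns the pose as measured when the row begins, along the tool's axes as they then stand; what a row does not reach is not made up. The controller multiplies each number of a shift by 0.03 m and each number of a turn by 90 degrees. A row lasts 1/10 s, in which the tool goes at most 50 mm and 8.59 degrees, less where a joint would pass 70% of its speed; a pose out of reach is approached as far as the arm can. A call with a number of a shift or a turn outside -1 to 1 is refused whole. A call with a gripper value outside its range is refused whole. OPENING is the opening, from 0 (shut) to 1 (fully open), set as the call begins (- or left out, the last holds). The fingers move at their own pace and stop on an object; FORCE is the grip in N (left out, the last holds). Time passes only in rows, so rows that do not move let the fingers close. It gives the time, the measured TCP pose, the force and the opening at its end, in the units of the state.
- manip.sense(): the state, without advancing time (a new reading comes with each control period).
- eyes.get_image(name): name is "side" or "top" or "wrist"; returns (picture, depth): 480x640x3 uint8, red, green, blue; 480x640 float32, m along the optical axis (not along the pixel's ray), 0 where there is no reading.
- eyes.camera_model(name): a dict with "mtx" (3x3 intrinsics, pixels), "camera_from_world" (4x4, takes a point from world to camera coordinates). Camera axes: x right, y down, z forward; pixel columns grow to the right and rows downward; lengths in m; the calibration is good to about 2 mm. The wrist camera is an equidistant fisheye: a pixel r from the principal point sees the ray r / f radians off the axis. A picture is of the moment at which its call begins: read the wrist's pose just before it. camera_model takes no time and is no camera call; for the wrist camera it gives the pose at the moment of the call.
- manip.close_job(): hands the job in, once; it reports no verdict.
The state is a dict: "t": time; "joints": joint angles; "qd": joint speeds; "effort": joint torques, N m; "eef_pos": TCP position; "tcp_rot": TCP orientation; "wrist_force": force on the tool from outside, world axes, zero at the start; "ft_torque": the same for the moment, N m; "gripper_width": finger opening in m.
Only numpy, scipy, OpenCV 4.12 (cv2) and the standard library are available. Lean on these libraries where they do the work, as an engineer would, in place of code of your own. Each camera call takes 0.05 s, during which the arm holds its last target.

TASK

Put the microscope's loose optics away in the tray: stand each of the three objectives, front lens up, in the round cup of its size (slimmest in the smallest cup, middle in the middle one, thickest in the largest) and the filter cube upright in the square nest, setting each one down on the floor of its place without dropping it. The two eyepieces look much the same but do not belong in the tray: leave them standing where they are.

Things in the scene. Friction and masses are not known exactly. Their poses are not given: they have to be found in the camera images.
- objective_slim_mid (a point): The slimmest objective, on its thread, front lens up, on the 2 mm thick bench pad: satin metal, 60 mm tall, about 90 g. Straight barrel 24 mm in diameter from 6 to 46 mm above its foot (black ribbed collar, 1 mm wider, at 12 to 21 mm); thread below 20 mm wide; nose above narrows to 10 mm. The point is on its axis half-way up, 30 mm above its foot; z up.
- objective_medium_mid (a point): The middle objective, on its thread, front lens up, on the 2 mm thick bench pad: satin metal, 60 mm tall, about 170 g. Straight barrel 34 mm in diameter from 6 to 46 mm above its foot (black ribbed collar, 1 mm wider, at 12 to 21 mm); thread below 25 mm wide; nose above narrows to 16 mm. The point is on its axis half-way up, 30 mm above its foot; z up.
- objective_thick_mid (a point): The thickest objective, on its thread, front lens up, on the 2 mm thick bench pad: satin metal, 60 mm tall, about 300 g. Straight barrel 46 mm in diameter from 6 to 46 mm above its foot (black ribbed collar, 1 mm wider, at 12 to 21 mm); thread below 32 mm wide; nose above narrows to 30 mm. The point is on its axis half-way up, 30 mm above its foot; z up.
- filter_cube_mid (a point): Filter cube: black upright block, 36 x 36 mm and 46 mm tall, about 110 g, with a round glass window in its top and one in a side. It stands on the bench pad. The point is its centre, 23 mm above its foot; x and y are square to its side faces, z up.
- cup_small: The smallest round cup in the tray: fixed, black, inner diameter 40 mm, outer 47 mm. Origin: centre of its underside, 5 mm above the table; its padded floor is 3 mm and its rim 12 mm above the origin. z up; x, y along the tray's sides. The tray is white, fixed, 196 mm square, its rim 16 mm above the table.
- cup_medium: The middle round cup in the tray: fixed, black, inner diameter 50 mm, outer 57 mm. Origin: centre of its underside, 5 mm above the table; its padded floor is 3 mm and its rim 12 mm above the origin. z up; x, y along the tray's sides. The cups and the nest stand two by two, 90 mm apart; which is in which corner changes.
- cup_large: The largest round cup in the tray: fixed, black, inner diameter 62 mm, outer 69 mm. Origin: centre of its underside, 5 mm above the table; its padded floor is 3 mm and its rim 12 mm above the origin. z up; x, y along the tray's sides. 
- nest_square: Square nest in the tray: fixed, black, inside 54 x 54 mm, outside 61 x 61 mm. Origin: centre of its underside, 4.5 mm above the table; its padded floor is 3.5 mm and its rim 12 mm above the origin. x and y lie along its sides (the cube goes in with its sides roughly along them), z up.
- eyepiece_a_mid (a point): One of two like eyepieces, a look-alike that stays: 60 mm tall, on a steel tube 30 mm in diameter and 26 mm tall, under a black body 38 mm in diameter whose flat top has one big round lens, 23 mm across. It stands on the bench pad. The point is on its axis half-way up, 30 mm above its foot; z up.
- eyepiece_b_mid (a point): The other eyepiece, a look-alike that stays: 60 mm tall, on a steel tube 30 mm in diameter and 26 mm tall, under a black body 38 mm in diameter whose flat top has one big round lens, 23 mm across. It stands on the bench pad. The point is on its axis half-way up, 30 mm above its foot; z up. Also on the pad: a brown bottle 62 mm tall and a clear pot. All stand 79 mm or more apart (centres).
Not all that is in view belongs to the job. Leave any blue or pink look-alike of the part that bears filter_cube_mid alone.

How it is judged:
At the end, for the whole second after the job is handed in: Each objective stands upright (within 0.2 rad) on the floor of the cup of its own size, its axis within 12 mm of the cup's centre; the filter cube stands upright on the floor of the square nest within 14 mm of its centre; all are at rest; both eyepieces stand upright within 30 mm of where they were (horizontal distance between objective_slim_mid and cup_small below 0.012 m and z of objective_slim_mid in the frame of cup_small below 0.038 m and angle between each of objective_slim_mid, objective_medium_mid, objective_thick_mid, filter_cube_mid, eyepiece_a_mid, eyepiece_b_mid's own z axis and vertical below 0.2 rad and linear speed of each of objective_slim, objective_medium, objective_thick, filter_cube below 0.02 m/s and horizontal distance between objective_medium_mid and cup_medium below 0.012 m and z of objective_medium_mid in the frame of cup_medium below 0.038 m and horizontal distance between objective_thick_mid and cup_large below 0.012 m and z of objective_thick_mid in the frame of cup_large below 0.038 m and horizontal distance between filter_cube_mid and nest_square below 0.014 m and z of filter_cube_mid in the frame of nest_square below 0.031 m and distance of each of eyepiece_a_mid, eyepiece_b_mid from where it was at the start of the episode below 0.03 m); the robot touches nothing.
It fails at once if an objective or the filter cube is dropped: it falls free of the fingers faster than 0.7 m/s (a fall of about 25 mm) ((contact force between the fingers and objective_slim below 0.01 N and linear speed of objective_slim above 0.7 m/s) or (contact force between the fingers and objective_medium below 0.01 N and linear speed of objective_medium above 0.7 m/s) or (contact force between the fingers and objective_thick below 0.01 N and linear speed of objective_thick above 0.7 m/s) or (contact force between the fingers and filter_cube below 0.01 N and linear speed of filter_cube above 0.7 m/s)).
It fails at once if an eyepiece is carried off or knocked more than 30 mm from where it stood (distance of any of eyepiece_a_mid, eyepiece_b_mid from where it was at the start of the episode above 0.03 m).
It also fails if it takes over 101 s, if anything falls off the work surface, if the arm or the gripper's body presses on something with over 40 N, if the wrist force passes 120 N, or if a joint passes its speed limit or range.

## Working session

There is one attempt and no reset: what is moved stays moved. The work goes in short steps, Python scripts to look and compute and a shell command to move; the robot and the scene stay as the last step left them, time stands still between calls to the robot, and variables do not carry over. Pictures are saved under pics/ and viewed, and the job is handed in when it is done.

```bash
ls; mkdir -p pics
python3 - <<'E'
from rig import manip, eyes
import cv2
s=manip.sense(); print(s['t'],s['eef_pos'],s['tcp_rot'],s['gripper_width'],manip.tcp_to_tips)
for n in ("top","side","wrist"):
    p,d=eyes.get_image(n); cv2.imwrite(f"pics/{n}0.png",p[:,:,::-1])
    import numpy as np; np.save(f"pics/{n}0.npy",d)
    m=eyes.camera_model(n); print(n,np.round(m['mtx'],2).tolist(),np.round(m['camera_from_world'],4).tolist())
E
```

```text
pics
0.0 [0.16954009 0.54878247 0.24934689] [-1.55998818  0.23575456 -0.2349249 ] 0.08531936290648674 0.019
top [[579.56, 0.0, 318.11], [0.0, 579.56, 231.32], [0.0, 0.0, 1.0]] [[0.0081, -1.0, 0.0009, -0.0131], [-0.9902, -0.0082, -0.1395, 0.5853], [0.1395, 0.0003, -0.9902, 0.9706], [0.0, 0.0, 0.0, 1.0]]
side [[487.96, 0.0, 313.84], [0.0, 487.96, 237.3], [0.0, 0.0, 1.0]] [[0.9379, -0.3465, -0.0164, -0.5455], [-0.2367, -0.605, -0.7602, 0.165], [0.2535, 0.7169, -0.6494, 0.8175], [0.0, 0.0, 0.0, 1.0]]
wrist [[371.65, 0.0, 315.61], [0.0, 371.65, 240.47], [0.0, 0.0, 1.0]] [[0.2958, 0.9553, -0.0009, -0.5755], [0.9126, -0.2823, 0.2957, -0.0379], [0.2823, -0.0883, -0.9553, 0.38], [0.0, 0.0, 0.0, 1.0]]
```

View pics/top0.png

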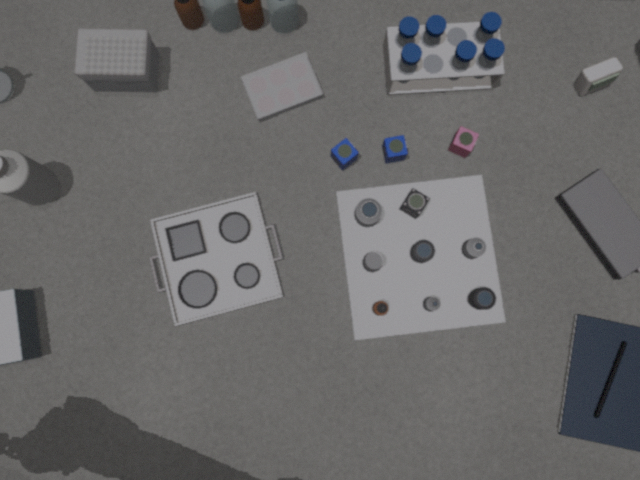

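View pics/side0.png

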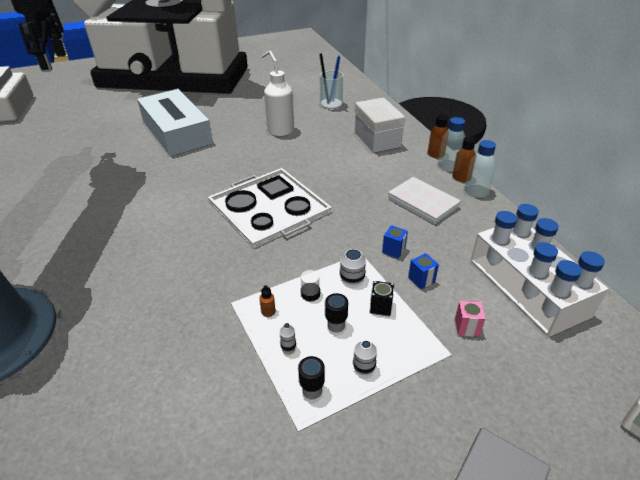

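View pics/wrist0.png

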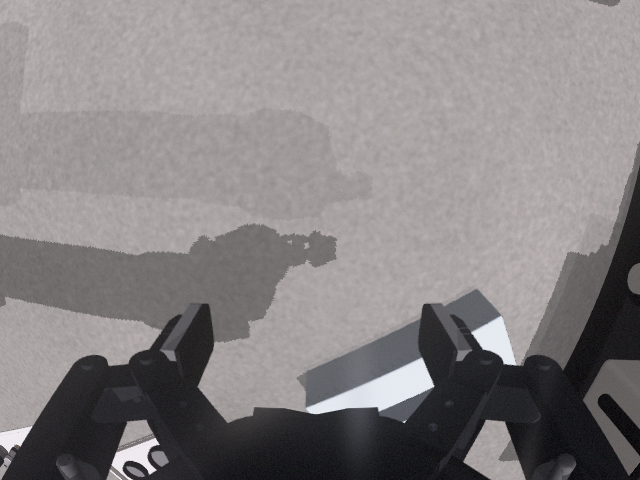

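Run:
```python
import cv2
p=cv2.imread("pics/top0.png")
cv2.imwrite("pics/padcrop.png",cv2.resize(p[165:345,330:510],None,fx=3.3,fy=3.3,interpolation=cv2.INTER_CUBIC))
cv2.imwrite("pics/traycrop.png",cv2.resize(p[185:330,145:290],None,fx=4,fy=4,interpolation=cv2.INTER_CUBIC))
```

```text
(no output)
```

View pics/padcrop.png

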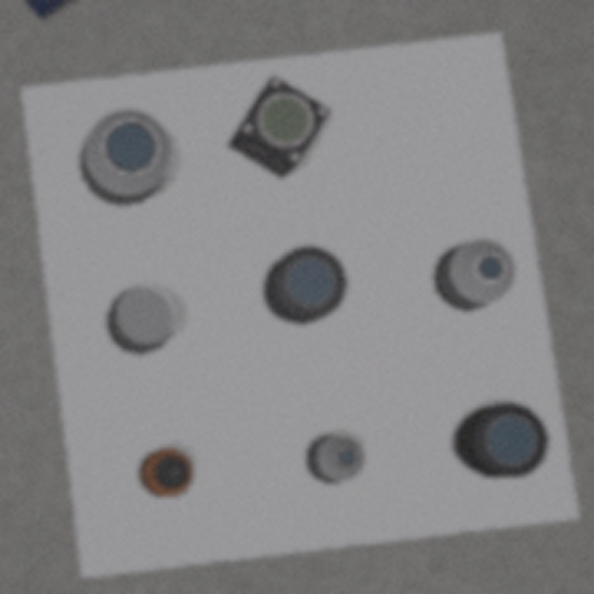

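View pics/traycrop.png

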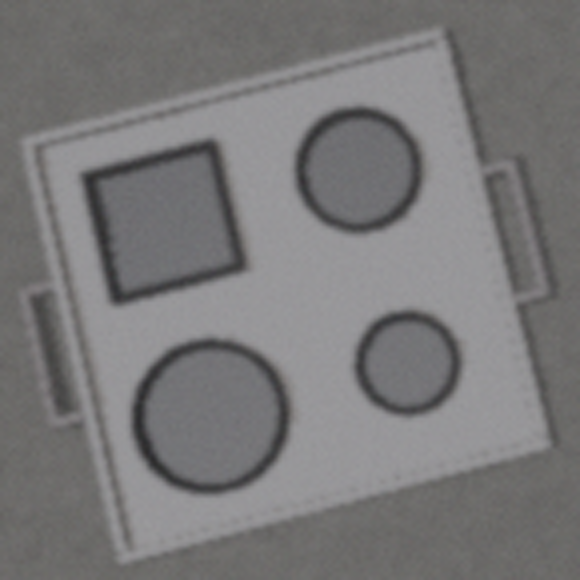

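```bash
cat > h.py <<'E'
import numpy as np
from rig import manip, eyes
def ray(name,u,v,z,m=None):
    m=m or eyes.camera_model(name); K=np.array(m['mtx']);T=np.array(m['camera_from_world']);R=T[:3,:3];c=-R.T@T[:3,3]
    x=(u-K[0,2])/K[0,0];y=(v-K[1,2])/K[1,1]
    if name=='wrist':
        r=np.hypot(x,y); d=np.array([x/r*np.sin(r),y/r*np.sin(r),np.cos(r)]) if r>0 else np.array([0,0,1.])
    else: d=np.array([x,y,1.])
    w=R.T@d
    return c+w*(z-c[2])/w[2]
E
python3 - <<'E'
from h import *
d=np.load('pics/top0.npy')
def f(cx,cy,s,ox,oy): return (cx+.5)/s-.5+ox,(cy+.5)/s-.5+oy
W={}
for n,cx,cy,z in [('thick',130,147,.062),('med',490,267,.062),('slim',346,457,.062),('cube',287,120,.048),('eA',313,280,.062),('eB',511,440,.062),('bot',173,470,.064),('pot',145,318,.03)]:
    u,v=f(cx,cy,3.3,330,165); W[n]=ray('top',u,v,z)
    z0=d[round(v),round(u)]
    m=eyes.camera_model('top');K=m['mtx'];T=np.array(m['camera_from_world'])
    pc=np.array([(u-K[0][2])/K[0][0]*z0,(v-K[1][2])/K[1][1]*z0,z0]); pw=T[:3,:3].T@(pc-T[:3,3])
    print(n,W[n].round(4),'depth',pw.round(4))
q=[ray('top',*f(a,b,3.3,330,165),.048) for a,b in [(276,78),(330,112),(230,145)]]
print('cube edge', np.degrees(np.arctan2(*(q[1]-q[0])[[1,0]])),np.degrees(np.arctan2(*(q[2]-q[0])[[1,0]])),np.linalg.norm(q[1]-q[0]))
for n,cx,cy in [('nest',164,222),('cmed',359,169),('csm',408,362),('clg',211,416)]:
    W[n]=ray('top',*f(cx,cy,4,145,185),.0165); print(n,W[n].round(4))
for a,b in [('nest','cmed'),('clg','csm'),('nest','clg'),('cmed','csm')]:
    e=W[b]-W[a]; print(a,b,np.linalg.norm(e),np.degrees(np.arctan2(e[1],e[0])))
import itertools
L=['thick','med','slim','cube','eA','eB','bot','pot']
for a,b in itertools.combinations(L,2):
    e=np.linalg.norm((W[a]-W[b])[:2])
    if e<.12: print(a,b,round(e,3), round(np.degrees(np.arctan2(*(W[b]-W[a])[[1,0]]))))
E
```

```text
thick [ 0.6215 -0.0955  0.062 ] depth [ 0.6212 -0.0954  0.0634]
med [ 0.5601 -0.2811  0.062 ] depth [ 0.5601 -0.2811  0.0619]
slim [ 0.4622 -0.2048  0.062 ] depth [ 0.4622 -0.2048  0.0624]
cube [ 0.6392 -0.1799  0.048 ] depth [ 0.6392 -0.1799  0.0479]
eA [ 0.5526 -0.1896  0.062 ] depth [ 0.5526 -0.1895  0.0625]
eB [ 0.4714 -0.2891  0.062 ] depth [ 0.4715 -0.2897  0.0599]
bot [ 0.4549 -0.1165  0.064 ] depth [ 0.4549 -0.1168  0.0613]
pot [ 0.5351 -0.1059  0.03  ] depth [ 0.5336 -0.1043  0.0471]
cube edge -122.63441153419677 145.64022922582785 0.03363859936580903
nest [0.571  0.2279 0.0165]
cmed [0.5956 0.1416 0.0165]
csm [0.5095 0.1175 0.0165]
clg [0.485  0.2038 0.0165]
nest cmed 0.08972634019878722 -74.08058439579862
clg csm 0.08964356622608285 -74.14363255856415
nest clg 0.08931827567736611 -164.30535796996878
cmed csm 0.08941728144361563 -164.35818333659125
thick cube 0.086 -78
thick eA 0.117 -126
thick pot 0.087 -173
med eA 0.092 95
med eB 0.089 -175
slim eA 0.092 10
slim eB 0.085 -84
slim bot 0.089 95
cube eA 0.087 -174
eA pot 0.085 102
bot pot 0.081 7
```

```bash
cat >> h.py <<'E'
from scipy.spatial.transform import Rotation as Ro
def st():
    s=manip.sense();R=Ro.from_rotvec(s['tcp_rot']).as_matrix()
    print('t',round(s['t'],2),'p',np.round(s['eef_pos'],4),'w',round(s['gripper_width'],4),'F',np.round(s['wrist_force'],1),'jaw',round(np.degrees(np.arctan2(R[1,2],R[0,2])),1),'tilt',round(np.degrees(np.arccos(-R[2,1])),2),'j',np.round(s['joints'],2))
    return s,R
def go(x,y,z,jaw=None):
    s,R=st(); d=R.T@(np.array([x,y,z])-s['eef_pos'])
    print('tool shift units',np.round(d/.03,2))
    if jaw is not None:
        a=np.degrees(np.arctan2(R[1,2],R[0,2])); e=(jaw-a+180)%360-180
        # spin about tool y (down): world yaw decreases
        print('spin units total',round(-e/90,3),'rows',round(abs(e)/8.59,1),'alt',round(-((e+180+180)%360-180)/90,3) if 1 else '')
        b=np.radians(jaw); Rn=np.array([[0,0,np.cos(b)],[0,0,np.sin(b)],[0,-1,0]],float); Rn[:,0]=np.cross(Rn[:,1],Rn[:,2])
        print('shift units after spin',np.round(Rn.T@(np.array([x,y,z])-s['eef_pos'])/.03,2))
E
python3 - <<'E'
from h import *
s,R=st();print(R.round(3))
go(.4622,-.2048,.16,-37)
E
```

```text
t 0.15 p [0.1696 0.5489 0.2496] w 0.0854 F [ 0.4  0.  -0.2] jaw 72.8 tilt 0.09 j [ 1.16  0.38  0.08  1.27 -0.    1.46]
[[ 0.955 -0.001  0.295]
 [-0.295 -0.001  0.955]
 [-0.    -1.    -0.002]]
t 0.15 p [0.1696 0.5489 0.2496] w 0.0854 F [ 0.4  0.  -0.2] jaw 72.8 tilt 0.09 j [ 1.16  0.38  0.08  1.27 -0.    1.46]
tool shift units [ 16.74   3.02 -21.12]
spin units total 1.22 rows 12.8 alt -0.78
shift units after spin [14.2   2.99 22.91]
```

```bash
python3 -m inch '[[[0.9,0,0],0.09],[[1,0,0],0.09],[[1,0,0],0.07],[[1,0,0],0],[[1,0,0],0]]' 0.6 40; python3 -m inch '[[[1,0,0],0],[[1,0,0],0],[[1,0,-0.5],0],[[1,0,-0.5],0],[[1,0,-0.5],0]]'; python3 -c "
from h import *
go(.4622,-.2048,.14,50)"
```

```text
t: 0.65
eef_pos: [0.2934, 0.4716, 0.2471]
tcp_rot: [-1.505, 0.551, -0.547]
wrist_force: [0.7, 0.7, 0.0]
gripper_width: 0.051
t: 1.15
eef_pos: [0.3829, 0.3355, 0.2452]
tcp_rot: [-1.508, 0.551, -0.546]
wrist_force: [0.7, -0.6, -0.3]
gripper_width: 0.0512
t 1.15 p [0.3829 0.3355 0.2452] w 0.0512 F [ 0.7 -0.6 -0.3] jaw 49.9 tilt 0.45 j [ 0.6   0.25 -0.11  1.22 -0.    1.3 ]
tool shift units [ 13.63   3.59 -12.04]
spin units total -0.002 rows 0.0 alt 1.998
shift units after spin [ 13.6    3.51 -12.1 ]
```

```bash
python3 -m inch '[[[1,0,-1],0],[[1,0,-1],0],[[1,0,-1],0],[[1,0,-1],0],[[1,0,-1],0]]' ; python3 -m inch '[[[1,0.5,-1],0],[[1,0.5,-1],0],[[1,0.5,-1],0],[[1,0.5,-1],0],[[1,0.5,-1],0]]'; python3 -m inch '[[[1,0.3,-1],0],[[1,0.3,-1],0],[[0,0,0],0]]'; python3 -c "
from h import *
go(.4622,-.2048,.14,50)"
```

```text
t: 1.65
eef_pos: [0.4014, 0.1169, 0.2448]
tcp_rot: [-1.509, 0.549, -0.545]
wrist_force: [0.5, -0.0, 0.0]
gripper_width: 0.051
t: 2.15
eef_pos: [0.4203, -0.1035, 0.171]
tcp_rot: [-1.507, 0.543, -0.549]
wrist_force: [0.7, -0.2, 1.0]
gripper_width: 0.0514
t: 2.45
eef_pos: [0.4264, -0.1957, 0.1506]
tcp_rot: [-1.506, 0.55, -0.553]
wrist_force: [0.5, 0.5, -0.6]
gripper_width: 0.0511
t 2.45 p [ 0.4264 -0.1957  0.1506] w 0.0511 F [ 0.5  0.5 -0.6] jaw 49.6 tilt 0.39 j [-0.56  0.22 -0.4   0.94 -0.01  0.14]
tool shift units [1.1  0.35 0.55]
spin units total -0.004 rows 0.0 alt 1.996
shift units after spin [1.11 0.35 0.54]
```

```bash
python3 -m inch '[[[0.6,0.2,0.3],0],[[0.5,0.15,0.25],0],[[0,0,0],0]]'
python3 - <<'E'
from h import *
import cv2
go(.4622,-.2048,.042,50)
p,d=eyes.get_image('wrist');cv2.imwrite('pics/w1.png',p[:,:,::-1])
p,d=eyes.get_image('side');cv2.imwrite('pics/s1.png',p[:,:,::-1])
E
```

```text
t: 2.75
eef_pos: [0.4614, -0.2051, 0.1388]
tcp_rot: [-1.504, 0.556, -0.554]
wrist_force: [-0.4, 0.7, -0.2]
gripper_width: 0.0512
t 2.75 p [ 0.4614 -0.2051  0.1388] w 0.0512 F [-0.4  0.7 -0.2] jaw 49.4 tilt 0.29 j [-0.54  0.3  -0.33  0.94 -0.01  0.17]
tool shift units [0.01 3.23 0.04]
spin units total -0.007 rows 0.1 alt 1.993
shift units after spin [0.02 3.23 0.03]
```

View pics/w1.png

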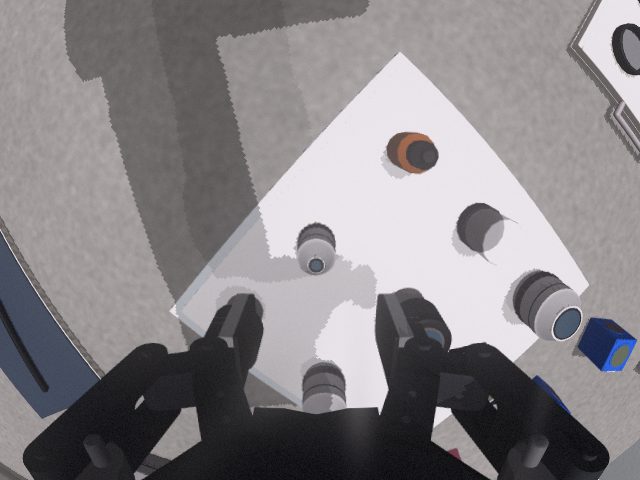

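View pics/s1.png

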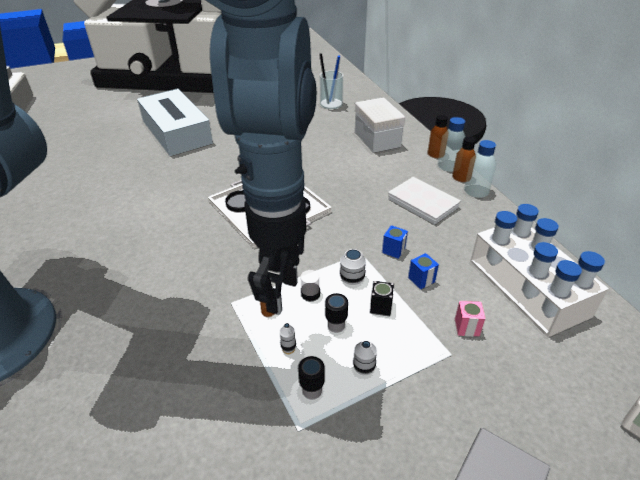

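Run:
```python
from h import *
for n,u,v,z in [('slim',316,264,.062),('bot',428,156,.064),('thick',567,323,.062)]: print(n,ray('wrist',u,v,z))
```

```text
slim [ 0.4605164  -0.20382384  0.062     ]
bot [ 0.45233888 -0.11591739  0.064     ]
thick [ 0.62032485 -0.09412489  0.062     ]
```

```bash
python3 -m inch '[[[0,0.9,0.02],0],[[0,0.9,0],0],[[0,0.8,0],0],[[0,0.5,0],0],[[0,0.2,0],0]]'; python3 -c "
from h import *
go(.4615,-.2045,.042,50)"
```

```text
t: 3.35
eef_pos: [0.4581, -0.2012, 0.0408]
tcp_rot: [-1.505, 0.552, -0.552]
wrist_force: [-0.7, 0.2, -0.4]
gripper_width: 0.0513
t 3.35 p [ 0.4581 -0.2012  0.0408] w 0.0513 F [-0.7  0.2 -0.4] jaw 49.6 tilt 0.32 j [-0.54  0.4  -0.47  0.7  -0.01  0.17]
tool shift units [ 0.16 -0.04 -0.01]
spin units total -0.004 rows 0.0 alt 1.996
shift units after spin [ 0.16 -0.04 -0.01]
```

```bash
python3 -m inch '[[[0.16,0,0],0],[[0,0,0],0]]' 0.6; python3 -m inch '[[[0,0,0],0],[[0,0,0],0],[[0,0,0],0],[[0,0,0],0]]' 0 40;  python3 -c "
from h import *
go(.4615,-.2045,.15,50)"
```

```text
t: 3.55
eef_pos: [0.4608, -0.2034, 0.0411]
tcp_rot: [-1.505, 0.553, -0.55]
wrist_force: [-0.5, -1.9, 0.3]
gripper_width: 0.0514
t: 3.95
eef_pos: [0.4626, -0.2044, 0.0439]
tcp_rot: [-1.506, 0.549, -0.554]
wrist_force: [-0.3, -0.5, -1.1]
gripper_width: 0.0228
t 3.95 p [ 0.4626 -0.2044  0.0439] w 0.0228 F [-0.3 -0.5 -1.1] jaw 49.6 tilt 0.41 j [-0.54  0.4  -0.46  0.7  -0.01  0.17]
tool shift units [-0.01 -3.54 -0.04]
spin units total -0.004 rows 0.0 alt 1.996
shift units after spin [-0.03 -3.54 -0.03]
```

```bash
python3 -m inch '[[[0,-0.6,0],0],[[0,-0.9,0],0],[[0,-0.9,0],0],[[0,-0.9,0],0],[[0,-0.4,0],0]]'
python3 - <<'E'
from h import *
import cv2
go(.5095,.1175,.15,50)
p,d=eyes.get_image('wrist');cv2.imwrite('pics/w2.png',p[:,:,::-1])
E
```

```text
t: 4.45
eef_pos: [0.4599, -0.2021, 0.1562]
tcp_rot: [-1.504, 0.555, -0.548]
wrist_force: [-0.2, -0.1, -0.2]
gripper_width: 0.0225
t 4.45 p [ 0.4599 -0.2021  0.1562] w 0.0225 F [-0.2 -0.1 -0.2] jaw 49.6 tilt 0.36 j [-0.54  0.28 -0.3   0.99 -0.01  0.17]
tool shift units [-5.64  0.17  9.19]
spin units total -0.004 rows 0.0 alt 1.996
shift units after spin [-5.58  0.21  9.23]
```

View pics/w2.png

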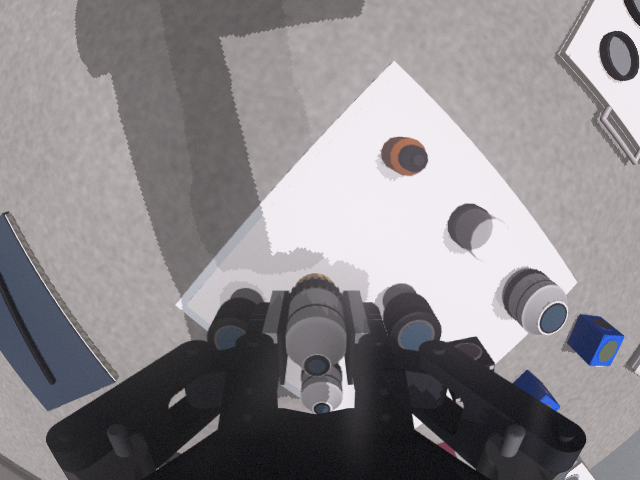

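```bash
python3 -m inch '[[[-0.3,0,0.5],0],[[-0.6,0,1],0],[[-0.6,0,1],0],[[-0.6,0,1],0],[[-0.6,0,1],0]]'; python3 -m inch '[[[-0.6,0,1],0],[[-0.6,0,1],0],[[-0.6,0,1],0],[[-0.6,0,0.9],0],[[-0.3,0,0.5],0]]';python3 -m inch '[[[0,0,0],0]]'; python3 -c "
from h import *
go(.5095,.1175,.07,50)"
```

```text
t: 5.0
eef_pos: [0.4879, -0.0473, 0.1558]
tcp_rot: [-1.505, 0.558, -0.56]
wrist_force: [0.5, 0.3, -1.5]
gripper_width: 0.0226
t: 5.5
eef_pos: [0.5115, 0.1139, 0.151]
tcp_rot: [-1.506, 0.56, -0.556]
wrist_force: [-0.1, 0.2, -0.5]
gripper_width: 0.0227
t: 5.6
eef_pos: [0.5113, 0.1159, 0.1502]
tcp_rot: [-1.506, 0.558, -0.552]
wrist_force: [0.4, -0.3, -1.0]
gripper_width: 0.0225
t 5.6 p [0.5113 0.1159 0.1502] w 0.0225 F [ 0.4 -0.3 -1. ] jaw 49.4 tilt 0.47 j [ 0.1   0.33 -0.25  1.   -0.01  0.81]
tool shift units [-0.08  2.67  0.02]
spin units total -0.007 rows 0.1 alt 1.993
shift units after spin [-0.08  2.67  0.  ]
```

```bash
python3 -m inch '[[[-0.03,0.8,0],0],[[0,0.8,0],0],[[0,0.7,0],0],[[0,0.3,0],0],[[0,0,0],0]]'
python3 - <<'E'
from h import *
import cv2
go(.5095,.1175,.05,50)
p,d=eyes.get_image('wrist');cv2.imwrite('pics/w3.png',p[:,:,::-1])
E
```

```text
t: 6.1
eef_pos: [0.5093, 0.1135, 0.0684]
tcp_rot: [-1.509, 0.559, -0.553]
wrist_force: [-0.2, -0.9, -1.4]
gripper_width: 0.0223
t 6.1 p [0.5093 0.1135 0.0684] w 0.0223 F [-0.2 -0.9 -1.4] jaw 49.3 tilt 0.61 j [ 0.1   0.41 -0.37  0.8  -0.01  0.81]
tool shift units [-0.08  0.61  0.11]
spin units total -0.007 rows 0.1 alt 1.993
shift units after spin [-0.08  0.61  0.11]
```

View pics/w3.png

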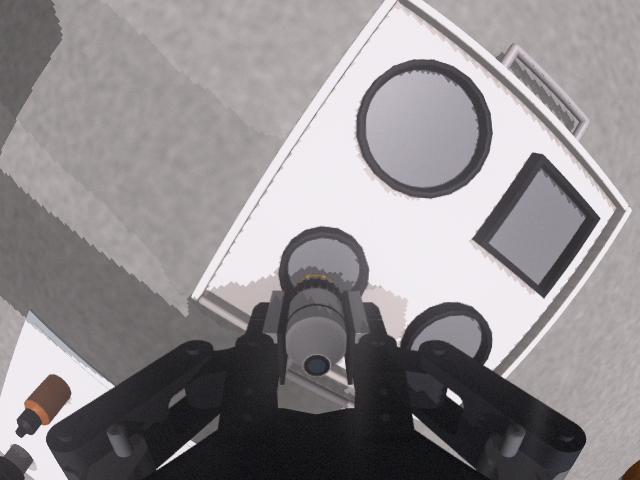

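```bash
python3 -m inch '[[[-0.08,0.1,0.11],0],[[0,0.15,0],0],[[0,0.15,0],0],[[0,0.1,0],0]]'; python3 -c "
from h import *
go(.5095,.1175,.05,50)"
```

```text
t: 6.55
eef_pos: [0.5129, 0.1176, 0.0564]
tcp_rot: [-1.506, 0.554, -0.558]
wrist_force: [0.2, 0.7, -1.0]
gripper_width: 0.0227
t 6.55 p [0.5129 0.1176 0.0564] w 0.0227 F [ 0.2  0.7 -1. ] jaw 49.3 tilt 0.43 j [ 0.11  0.42 -0.38  0.76 -0.01  0.82]
tool shift units [-0.09  0.21 -0.07]
spin units total -0.008 rows 0.1 alt 1.992
shift units after spin [-0.09  0.21 -0.07]
```

```bash
python3 -m inch '[[[-0.07,0.1,-0.05],0],[[0,0.1,0],0],[[0,0.07,0],0]]'; python3 -m inch '[[[0,0.07,0],0],[[0,0,0],0]]'; python3 -c "
from h import *
go(.5095,.1175,.05,50)"
```

```text
t: 6.85
eef_pos: [0.5108, 0.1178, 0.0488]
tcp_rot: [-1.505, 0.553, -0.56]
wrist_force: [-5.5, -1.6, 21.7]
gripper_width: 0.0225
t: 7.05
eef_pos: [0.5112, 0.1177, 0.0496]
tcp_rot: [-1.505, 0.551, -0.561]
wrist_force: [0.1, -0.5, -1.3]
gripper_width: 0.0227
t 7.05 p [0.5112 0.1177 0.0496] w 0.0227 F [ 0.1 -0.5 -1.3] jaw 49.3 tilt 0.51 j [ 0.11  0.43 -0.4   0.74 -0.01  0.82]
tool shift units [-0.04 -0.01 -0.04]
spin units total -0.008 rows 0.1 alt 1.992
shift units after spin [-0.04 -0.01 -0.04]
```

```bash
python3 -m inch '[[[0,0.03,0],0],[[0,0,0],0],[[0,0,0],0]]' 0.5; python3 -m inch '[[[0,-0.3,0],0],[[0,-0.8,0],0],[[0,-0.9,0],0],[[0,-0.9,0],0],[[0,0,0],0]]'
python3 - <<'E'
from h import *
import cv2
go(.5601,-.2811,.14,45)
p,d=eyes.get_image('wrist');cv2.imwrite('pics/w4.png',p[:,:,::-1])
E
```

```text
t: 7.35
eef_pos: [0.5118, 0.1178, 0.0489]
tcp_rot: [-1.504, 0.55, -0.562]
wrist_force: [-0.3, -0.6, 0.7]
gripper_width: 0.0428
t: 7.85
eef_pos: [0.5101, 0.1183, 0.1391]
tcp_rot: [-1.506, 0.553, -0.559]
wrist_force: [0.9, 0.1, -0.0]
gripper_width: 0.0425
t 7.85 p [0.5101 0.1183 0.1391] w 0.0425 F [ 0.9  0.1 -0. ] jaw 49.3 tilt 0.49 j [ 0.11  0.34 -0.28  0.96 -0.01  0.82]
tool shift units [ 9.94  0.08 -9.01]
spin units total 0.048 rows 0.5 alt -1.952
shift units after spin [10.59 -0.03 -8.24]
```

View pics/w4.png

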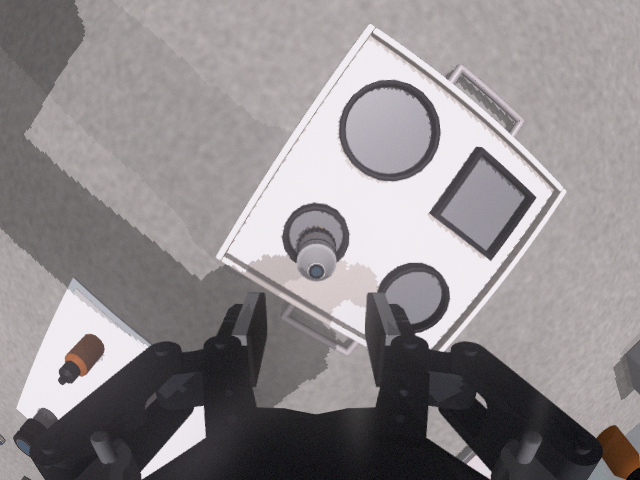

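```bash
python3 -c "
from h import *
print(ray('wrist',316,270,.068),ray('wrist',316,234,.017))"
python3 -m inch '[[[0.5,0,-0.5],0],[[1,0,-0.9],0],[[1,0,-0.9],0],[[1,0,-0.9],0],[[1,0,-0.9],0]]' 0.75; python3 -m inch '[[[1,0,-0.9],0],[[1,0,-0.9],0],[[1,0,-0.9],0],[[1,0,-0.9],0],[[1,0,-0.9],0]]';python3 -m inch '[[[0.8,0,-0.7],0],[[0,0,0],0]]'; python3 -c "
from h import *
go(.5601,-.2811,.12,48)"
```

```text
[0.51058074 0.11790425 0.068     ] [0.50591179 0.12156253 0.017     ]
t: 8.4
eef_pos: [0.5295, -0.0633, 0.1351]
tcp_rot: [-1.509, 0.551, -0.544]
wrist_force: [1.0, 0.1, -0.0]
gripper_width: 0.0639
t: 8.9
eef_pos: [0.5536, -0.27, 0.1297]
tcp_rot: [-1.507, 0.559, -0.537]
wrist_force: [1.1, -0.0, 0.0]
gripper_width: 0.0639
t: 9.1
eef_pos: [0.5575, -0.3078, 0.1267]
tcp_rot: [-1.507, 0.565, -0.54]
wrist_force: [0.1, 0.5, 0.3]
gripper_width: 0.0641
t 9.1 p [ 0.5575 -0.3078  0.1267] w 0.0641 F [0.1 0.5 0.3] jaw 49.6 tilt 0.98 j [-0.6   0.57  0.06  1.08 -0.01  0.11]
tool shift units [-0.51  0.22  0.74]
spin units total 0.018 rows 0.2 alt -1.982
shift units after spin [-0.53  0.22  0.72]
```

```bash
python3 -m inch '[[[-0.5,0.1,0.7],0.01],[[0,0,0],0]]'
python3 - <<'E'
from h import *
import cv2
go(.5601,-.2811,.042,48)
p,d=eyes.get_image('top');cv2.imwrite('pics/t2.png',cv2.resize(p[185:330,145:290,::-1],None,fx=4,fy=4,interpolation=cv2.INTER_CUBIC))
p,d=eyes.get_image('wrist');cv2.imwrite('pics/w5.png',p[:,:,::-1])
E
```

```text
t: 9.3
eef_pos: [0.5581, -0.2821, 0.1207]
tcp_rot: [-1.501, 0.583, -0.552]
wrist_force: [-1.8, 0.4, 0.0]
gripper_width: 0.0642
t 9.3 p [ 0.5581 -0.2821  0.1207] w 0.0642 F [-1.8  0.4  0. ] jaw 48.5 tilt 1.17 j [-0.56  0.56  0.02  1.06 -0.01  0.16]
tool shift units [0.07 2.62 0.1 ]
spin units total 0.005 rows 0.1 alt -1.995
shift units after spin [0.03 2.62 0.07]
```

View pics/t2.png

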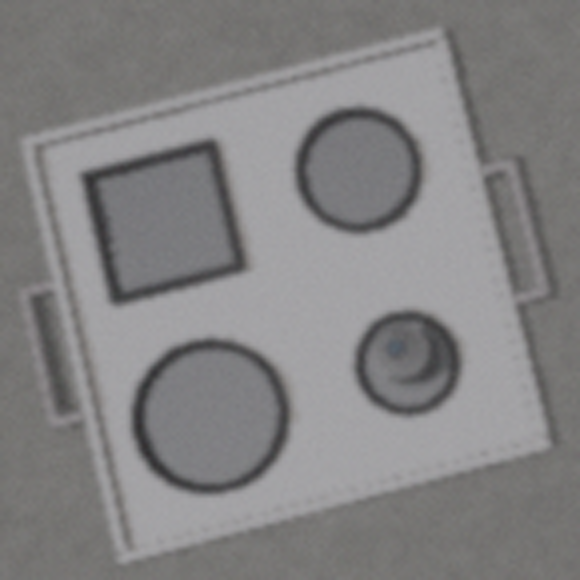

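View pics/w5.png

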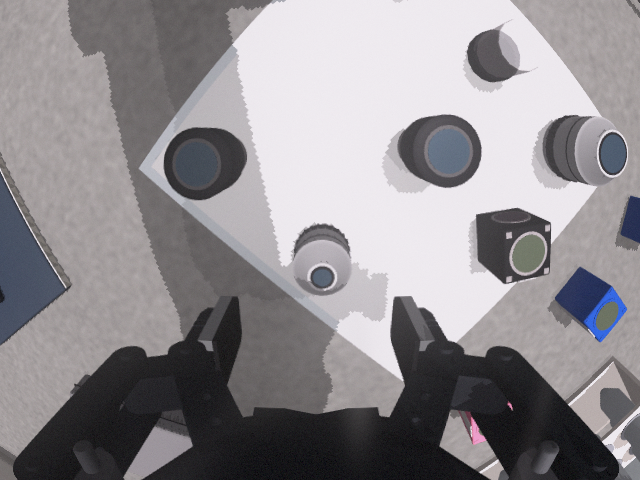

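```bash
python3 -c "
from h import *
print(ray('top',398.5/4-.5+145,347.5/4-.5+185,.068), ray('wrist',322,278,.062))"
python3 -m inch '[[[0.02,0.9,0.08],0],[[0,0.9,0],0],[[0,0.6,0],0],[[0,0.1,0],0],[[0,0,0],0]]'; python3 -c "
from h import *
go(.5595,-.2805,.042,48)"
```

```text
[0.51248087 0.11556475 0.068     ] [ 0.56135606 -0.28190136  0.062     ]
t: 9.9
eef_pos: [0.5598, -0.2827, 0.0452]
tcp_rot: [-1.505, 0.579, -0.554]
wrist_force: [-0.5, -0.2, 0.3]
gripper_width: 0.0642
t 9.9 p [ 0.5598 -0.2827  0.0452] w 0.0642 F [-0.5 -0.2  0.3] jaw 48.6 tilt 1.03 j [-0.56  0.62 -0.08  0.89 -0.01  0.16]
tool shift units [-0.05  0.11  0.05]
spin units total 0.006 rows 0.1 alt -1.994
shift units after spin [-0.06  0.11  0.05]
```

```bash
python3 -m inch '[[[-0.04,0.1,0.05],0]]'; python3 -m inch '[[[0,0,0],0],[[0,0,0],0],[[0,0,0],0],[[0,0,0],0]]' 0 50;  python3 -c "
from h import *
st()"; python3 -m inch '[[[0,-0.6,0],0],[[0,-0.9,0],0],[[0,-0.9,0],0],[[0,-0.9,0],0],[[0,-0.4,0],0]]'
python3 - <<'E'
from h import *
import cv2
go(.5956,.1416,.15,48)
p,d=eyes.get_image('wrist');cv2.imwrite('pics/w6.png',p[:,:,::-1])
E
```

```text
t: 10.0
eef_pos: [0.5603, -0.2812, 0.0431]
tcp_rot: [-1.505, 0.578, -0.556]
wrist_force: [0.7, -0.6, -0.2]
gripper_width: 0.0641
t: 10.4
eef_pos: [0.5619, -0.2818, 0.0457]
tcp_rot: [-1.506, 0.574, -0.559]
wrist_force: [-0.3, 0.5, -1.4]
gripper_width: 0.0328
t 10.4 p [ 0.5619 -0.2818  0.0457] w 0.0328 F [-0.3  0.5 -1.4] jaw 48.6 tilt 0.83 j [-0.56  0.62 -0.08  0.88 -0.01  0.16]
t: 10.9
eef_pos: [0.5606, -0.2796, 0.1569]
tcp_rot: [-1.505, 0.581, -0.552]
wrist_force: [0.9, 0.0, -1.1]
gripper_width: 0.0324
t 10.9 p [ 0.5606 -0.2796  0.1569] w 0.0324 F [ 0.9  0.  -1.1] jaw 48.6 tilt 1.17 j [-0.56  0.53  0.08  1.14 -0.01  0.17]
tool shift units [-8.41  0.18 11.3 ]
spin units total 0.006 rows 0.1 alt -1.994
shift units after spin [-8.53  0.23 11.21]
```

View pics/w6.png

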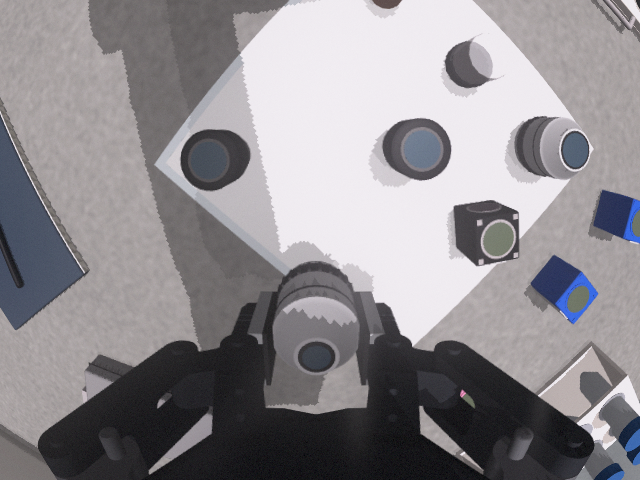

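```bash
python3 -m inch '[[[-0.35,0,0.5],0],[[-0.75,0,1],0],[[-0.75,0,1],0],[[-0.75,0,1],0],[[-0.75,0,1],0]]'; python3 -m inch '[[[-0.75,0,1],0],[[-0.75,0,1],0],[[-0.75,0,1],0],[[-0.75,0,1],0],[[-0.75,0,1],0]]';python3 -m inch '[[[-0.75,0,1],0],[[-0.4,0,0.5],0],[[0,0,0],0]]'; python3 -c "
from h import *
go(.5956,.1416,.07,48)"
```

```text
t: 11.45
eef_pos: [0.5747, -0.1089, 0.1543]
tcp_rot: [-1.503, 0.587, -0.559]
wrist_force: [0.5, 0.1, -1.3]
gripper_width: 0.0322
t: 11.95
eef_pos: [0.5851, 0.0907, 0.1477]
tcp_rot: [-1.504, 0.594, -0.549]
wrist_force: [0.4, 0.2, -0.6]
gripper_width: 0.0325
t: 12.25
eef_pos: [0.5849, 0.1571, 0.1437]
tcp_rot: [-1.506, 0.592, -0.537]
wrist_force: [-0.5, -0.4, -1.4]
gripper_width: 0.0323
t 12.25 p [0.5849 0.1571 0.1437] w 0.0323 F [-0.5 -0.4 -1.4] jaw 48.7 tilt 2.05 j [0.15 0.52 0.02 1.11 0.01 0.87]
tool shift units [ 0.68  2.44 -0.1 ]
spin units total 0.008 rows 0.1 alt -1.992
shift units after spin [ 0.61  2.46 -0.15]
```

```bash
python3 -m inch '[[[0.4,0.4,-0.1],0],[[0.2,0.6,0],0],[[0,0.6,0],0],[[0,0.5,0],0],[[0,0,0],0]]'; python3 -c "
from h import *
go(.5956,.1416,.06,48)"
```

```text
t: 12.75
eef_pos: [0.5924, 0.137, 0.0723]
tcp_rot: [-1.511, 0.598, -0.537]
wrist_force: [-1.2, 0.2, -1.0]
gripper_width: 0.0324
t 12.75 p [0.5924 0.137  0.0723] w 0.0324 F [-1.2  0.2 -1. ] jaw 48.5 tilt 2.34 j [ 0.12  0.58 -0.07  0.96  0.    0.85]
tool shift units [-0.01  0.4   0.2 ]
spin units total 0.006 rows 0.1 alt -1.994
shift units after spin [-0.02  0.41  0.19]
```

```bash
python3 -m inch '[[[0,0.15,0.18],0],[[0,0.15,0],0],[[0,0.15,0],0]]'; python3 -m inch '[[[0,0.1,0],0]]'; python3 -c "
from h import *
s,R=st();print(R[:,1])
go(.5956,.1416,.05,48)"
```

```text
t: 13.05
eef_pos: [0.5964, 0.1384, 0.0579]
tcp_rot: [-1.511, 0.6, -0.541]
wrist_force: [-0.2, 0.3, -1.8]
gripper_width: 0.0323
t: 13.15
eef_pos: [0.5965, 0.1383, 0.0548]
tcp_rot: [-1.511, 0.6, -0.541]
wrist_force: [0.4, 0.8, -1.5]
gripper_width: 0.0321
t 13.15 p [0.5965 0.1383 0.0548] w 0.0321 F [ 0.4  0.8 -1.5] jaw 48.3 tilt 2.3 j [ 0.12  0.6  -0.08  0.93  0.    0.85]
[-0.04004845 -0.00168744 -0.99919631]
t 13.15 p [0.5965 0.1383 0.0548] w 0.0321 F [ 0.4  0.8 -1.5] jaw 48.3 tilt 2.3 j [ 0.12  0.6  -0.08  0.93  0.    0.85]
tool shift units [-0.09  0.16  0.07]
spin units total 0.004 rows 0.0 alt -1.996
shift units after spin [-0.1   0.16  0.06]
```

```bash
python3 -m inch '[[[-0.07,0.05,0.06],0],[[0,0.07,0],0]]'; python3 -m inch '[[[0,0.07,0],0]]'; python3 -c "
from h import *
st()"
```

```text
t: 13.35
eef_pos: [0.5965, 0.1413, 0.0515]
tcp_rot: [-1.51, 0.599, -0.542]
wrist_force: [-0.2, -0.3, -1.7]
gripper_width: 0.0329
t: 13.45
eef_pos: [0.5966, 0.1413, 0.0508]
tcp_rot: [-1.51, 0.598, -0.542]
wrist_force: [-5.9, -2.4, 17.2]
gripper_width: 0.0321
t 13.45 p [0.5966 0.1413 0.0508] w 0.0321 F [-5.9 -2.4 17.2] jaw 48.3 tilt 2.18 j [ 0.13  0.61 -0.08  0.92  0.    0.86]
```

```bash
python3 -m inch '[[[0,0,0],0],[[0,0,0],0],[[0,0,0],0]]' 0.6; python3 -m inch '[[[0,-0.3,0],0],[[0,-0.8,0],0],[[0,-0.9,0],0],[[0,-0.9,0],0],[[0,0,0],0]]'
python3 - <<'E'
from h import *
import cv2
go(.6215,-.0955,.14,48)
p,d=eyes.get_image('wrist');cv2.imwrite('pics/w7.png',p[:,:,::-1])
E
```

```text
t: 13.75
eef_pos: [0.5978, 0.1419, 0.0524]
tcp_rot: [-1.509, 0.595, -0.544]
wrist_force: [0.7, -0.1, 0.3]
gripper_width: 0.051
t: 14.25
eef_pos: [0.6004, 0.1421, 0.1436]
tcp_rot: [-1.51, 0.596, -0.543]
wrist_force: [1.9, 0.2, 0.9]
gripper_width: 0.0515
t 14.25 p [0.6004 0.1421 0.1436] w 0.0515 F [1.9 0.2 0.9] jaw 48.4 tilt 2.06 j [0.13 0.54 0.06 1.12 0.   0.85]
tool shift units [ 5.79  0.11 -5.45]
spin units total 0.004 rows 0.0 alt -1.996
shift units after spin [ 5.82  0.12 -5.41]
```

View pics/w7.png

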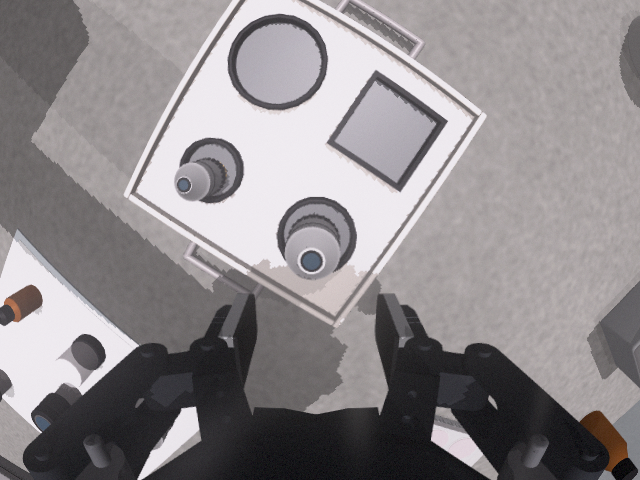

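```bash
python3 -c "
from h import *
print(ray('wrist',312,261,.068))"
python3 -m inch '[[[0.4,0,-0.4],0],[[0.7,0,-0.65],0],[[0.7,0,-0.65],0],[[0.7,0,-0.65],0],[[0.7,0,-0.65],0]]' 0.85; python3 -m inch '[[[0.7,0,-0.65],0],[[0.7,0,-0.65],0],[[0.7,0,-0.65],0],[[0.5,0,-0.5],0],[[0,0,0],0]]'
python3 - <<'E'
from h import *
import cv2
go(.6215,-.0955,.12,48)
p,d=eyes.get_image('wrist');cv2.imwrite('pics/w8.png',p[:,:,::-1])
E
```

```text
[0.59377597 0.14285074 0.068     ]
t: 14.8
eef_pos: [0.6082, 0.0067, 0.1367]
tcp_rot: [-1.516, 0.599, -0.531]
wrist_force: [0.6, -0.3, -0.1]
gripper_width: 0.0731
t: 15.3
eef_pos: [0.6123, -0.1134, 0.1293]
tcp_rot: [-1.519, 0.615, -0.529]
wrist_force: [-0.2, 0.3, 0.7]
gripper_width: 0.0725
t 15.3 p [ 0.6123 -0.1134  0.1293] w 0.0725 F [-0.2  0.3  0.7] jaw 48.3 tilt 3.37 j [-0.28  0.58  0.08  1.13 -0.02  0.45]
tool shift units [-0.16  0.29  0.66]
spin units total 0.003 rows 0.0 alt -1.997
shift units after spin [-0.17  0.31  0.65]
```

View pics/w8.png

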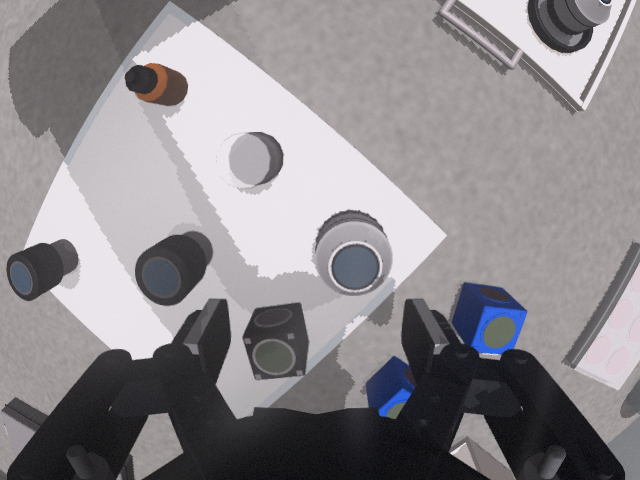

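```bash
python3 -m inch '[[[-0.08,0,0.33],0],[[-0.08,0,0.33],0],[[0,0,0],0]]'; python3 -c "
from h import *
s,R=st();print(R[:,1])
print(ray('wrist',356,266,.062))"; python3 -m inch '[[[0,0,0],0],[[0,0,0],0],[[0,0,0],0],[[0,0,0],0],[[0,0,0],0]]'; python3 -c "
from h import *
s,R=st();print(R[:,1])"
```

```text
t: 15.65
eef_pos: [0.6206, -0.0908, 0.1268]
tcp_rot: [-1.518, 0.617, -0.523]
wrist_force: [0.2, 0.1, -0.3]
gripper_width: 0.0729
t 15.65 p [ 0.6206 -0.0908  0.1268] w 0.0729 F [ 0.2  0.1 -0.3] jaw 48.4 tilt 3.6 j [-0.24  0.59  0.1   1.14 -0.02  0.49]
[-6.27183209e-02 -6.54472126e-04 -9.98031054e-01]
[ 0.62923855 -0.07133477  0.062     ]
t: 16.15
eef_pos: [0.6209, -0.0877, 0.127]
tcp_rot: [-1.519, 0.613, -0.519]
wrist_force: [0.2, -0.4, -0.2]
gripper_width: 0.0723
t 16.15 p [ 0.6209 -0.0877  0.127 ] w 0.0723 F [ 0.2 -0.4 -0.2] jaw 48.7 tilt 3.6 j [-0.23  0.59  0.1   1.14 -0.02  0.49]
[-0.06275912 -0.00115535 -0.99802803]
```

```bash
python3 -m inch '[[[0.1,0.4,-0.15],0],[[0.05,0.5,-0.03],0],[[0,0.5,0],0],[[0,0.4,0],0],[[0,0,0],0]]'
python3 - <<'E'
from h import *
import cv2
go(.6215,-.0955,.044,48)
p,d=eyes.get_image('wrist');cv2.imwrite('pics/w9.png',p[:,:,::-1])
E
```

```text
t: 16.65
eef_pos: [0.6166, -0.0973, 0.0691]
tcp_rot: [-1.519, 0.614, -0.521]
wrist_force: [0.4, 0.8, 0.2]
gripper_width: 0.0726
t 16.65 p [ 0.6166 -0.0973  0.0691] w 0.0726 F [0.4 0.8 0.2] jaw 48.6 tilt 3.58 j [-0.25  0.63  0.01  1.01 -0.02  0.47]
tool shift units [0.12 0.82 0.19]
spin units total 0.007 rows 0.1 alt -1.993
shift units after spin [0.08 0.84 0.16]
```

View pics/w9.png

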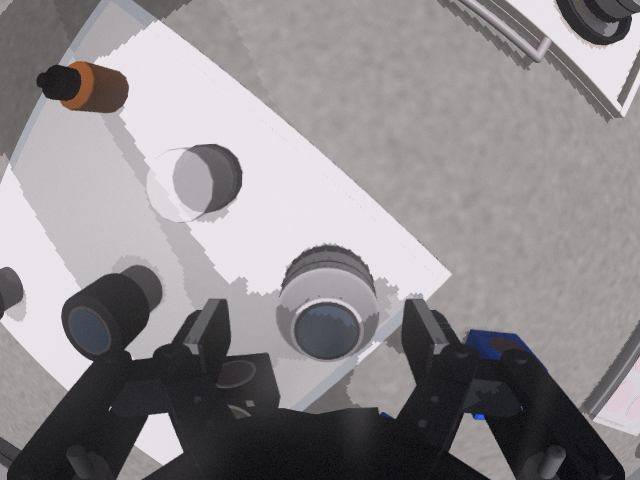

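```bash
python3 -m inch '[[[0.1,0.2,0.17],0],[[0,0.3,0],0],[[0,0.25,0],0],[[0,0,0],0]]';python3 -c "
from h import *
go(.6215,-.0955,.044,48)"
```

```text
t: 17.1
eef_pos: [0.6232, -0.0959, 0.0467]
tcp_rot: [-1.519, 0.611, -0.525]
wrist_force: [0.2, -0.4, 0.1]
gripper_width: 0.0725
t 17.1 p [ 0.6232 -0.0959  0.0467] w 0.0725 F [ 0.2 -0.4  0.1] jaw 48.6 tilt 3.35 j [-0.25  0.66 -0.    0.97 -0.02  0.48]
tool shift units [-0.05  0.09 -0.02]
spin units total 0.007 rows 0.1 alt -1.993
shift units after spin [-0.05  0.09 -0.03]
```

```bash
python3 -m inch '[[[-0.04,0.17,0],0]]'; python3 -m inch '[[[0,0,0],0],[[0,0,0],0],[[0,0,0],0],[[0,0,0],0],[[0,0,0],0]]' 0 60;  python3 -c "
from h import *
st()"; python3 -m inch '[[[0,-0.3,0],0],[[0,-0.6,0],0],[[0,-0.6,0],0],[[0,-0.6,0],0],[[0,-0.6,0],0]]'; python3 -m inch '[[[0,-0.6,0],0],[[0,-0.2,0],0],[[0,0,0],0]]'
python3 - <<'E'
from h import *
import cv2
go(.485,.2038,.15,48)
p,d=eyes.get_image('wrist');cv2.imwrite('pics/w10.png',p[:,:,::-1])
E
```

```text
t: 17.2
eef_pos: [0.6229, -0.0953, 0.0422]
tcp_rot: [-1.519, 0.609, -0.526]
wrist_force: [0.6, 0.0, 1.1]
gripper_width: 0.0724
t: 17.7
eef_pos: [0.6223, -0.0951, 0.042]
tcp_rot: [-1.519, 0.61, -0.525]
wrist_force: [-0.6, 0.0, -1.0]
gripper_width: 0.0445
t 17.7 p [ 0.6223 -0.0951  0.042 ] w 0.0445 F [-0.6  0.  -1. ] jaw 48.6 tilt 3.3 j [-0.24  0.66 -0.01  0.95 -0.02  0.48]
t: 18.2
eef_pos: [0.6221, -0.0937, 0.1214]
tcp_rot: [-1.521, 0.62, -0.515]
wrist_force: [-0.3, -0.3, -4.8]
gripper_width: 0.0443
t: 18.5
eef_pos: [0.6249, -0.0939, 0.1493]
tcp_rot: [-1.52, 0.617, -0.518]
wrist_force: [0.5, -0.3, -4.4]
gripper_width: 0.0443
t 18.5 p [ 0.6249 -0.0939  0.1493] w 0.0443 F [ 0.5 -0.3 -4.4] jaw 48.6 tilt 3.84 j [-0.24  0.59  0.16  1.2  -0.02  0.48]
tool shift units [-10.06   0.28   4.36]
spin units total 0.007 rows 0.1 alt -1.993
shift units after spin [-10.1   -0.02   4.25]
```

View pics/w10.png

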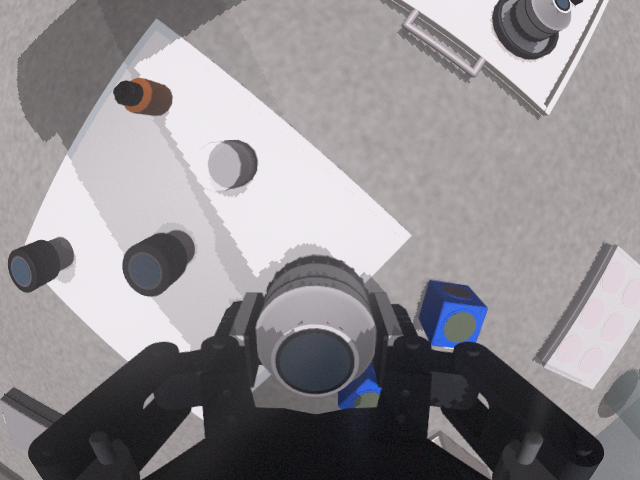

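```bash
python3 -m inch '[[[-0.4,0,0.15],0],[[-0.7,-0.05,0.3],0],[[-0.7,-0.05,0.3],0],[[-0.7,-0.05,0.3],0],[[-0.7,-0.05,0.3],0]]'; python3 -m inch '[[[-0.7,-0.05,0.3],0],[[-0.7,-0.05,0.3],0],[[-0.7,-0.05,0.3],0],[[-0.7,-0.05,0.3],0],[[-0.7,-0.05,0.3],0]]';python3 -m inch '[[[-0.7,0,0.3],0],[[-0.7,0,0.3],0],[[-0.7,0,0.3],0],[[-0.4,0,0.2],0],[[0,0,0],0]]'; python3 -c "
from h import *
go(.485,.2038,.07,48)"
```

```text
t: 19.05
eef_pos: [0.5739, 0.0036, 0.1516]
tcp_rot: [-1.52, 0.63, -0.512]
wrist_force: [-0.0, -0.1, -3.7]
gripper_width: 0.0441
t: 19.55
eef_pos: [0.5153, 0.1147, 0.1579]
tcp_rot: [-1.524, 0.639, -0.5]
wrist_force: [-0.3, -0.2, -3.5]
gripper_width: 0.0443
t: 20.05
eef_pos: [0.4703, 0.1957, 0.157]
tcp_rot: [-1.529, 0.643, -0.487]
wrist_force: [0.6, -0.8, -2.8]
gripper_width: 0.0444
t 20.05 p [0.4703 0.1957 0.157 ] w 0.0444 F [ 0.6 -0.8 -2.8] jaw 48.9 tilt 5.88 j [ 0.25  0.37 -0.18  1.12  0.03  0.97]
tool shift units [0.42 2.83 0.72]
spin units total 0.01 rows 0.1 alt -1.99
shift units after spin [0.18 2.9  0.53]
```

```bash
cat >> h.py <<'E'
def ti():
    s=manip.sense();R=Ro.from_rotvec(s['tcp_rot']).as_matrix();q=s['joints']
    print('pitch err',round(float(np.degrees(q[1]-q[2]+q[3]-np.pi/2)),2),'j5',round(float(np.degrees(q[4])),2),'y',R[:,1].round(3),'p',np.round(s['eef_pos'],4),'foot40',np.round(np.array(s['eef_pos'])+.04*R[:,1],4))
E
python3 -c "
from h import *
ti()";  python3 -m inch '[[[0.4,0,0.7],0],[[0,0,0],0]]';python3 -c "
from h import *
ti()"; python3 -m inch '[[[0,1,0],0],[[0,0.6,0],0],[[0,0,0],0]]';python3 -c "
from h import *
ti()"
```

```text
pitch err 5.66 j5 1.6 y [-0.102  0.002 -0.995] p [0.4703 0.1957 0.157 ] foot40 [0.4662 0.1958 0.1172]
t: 20.25
eef_pos: [0.492, 0.2031, 0.1536]
tcp_rot: [-1.532, 0.643, -0.486]
wrist_force: [0.2, 0.1, -2.8]
gripper_width: 0.044
pitch err 5.79 j5 1.54 y [-0.104  0.    -0.995] p [0.492  0.2031 0.1536] foot40 [0.4879 0.2032 0.1138]
t: 20.55
eef_pos: [0.4879, 0.2011, 0.1042]
tcp_rot: [-1.533, 0.644, -0.489]
wrist_force: [0.1, -0.2, -2.2]
gripper_width: 0.0441
pitch err 5.77 j5 1.44 y [-0.104 -0.001 -0.995] p [0.4879 0.2011 0.1042] foot40 [0.4837 0.2011 0.0644]
```

```bash
python3 -m inch '[[[0,0.4,0.15],0],[[0.05,0.5,0.1],0],[[0,0.3,0],0],[[0,0,0],0]]';python3 - <<'E'
from h import *
import cv2
st();ti()
p,d=eyes.get_image('wrist');cv2.imwrite('pics/w11.png',p[:,:,::-1])
p,d=eyes.get_image('side');cv2.imwrite('pics/s11.png',cv2.resize(p[130:280,170:370,::-1],None,fx=4,fy=4,interpolation=cv2.INTER_CUBIC))
E
```

```text
t: 20.95
eef_pos: [0.4916, 0.2049, 0.0671]
tcp_rot: [-1.532, 0.645, -0.492]
wrist_force: [-0.6, -1.2, -3.6]
gripper_width: 0.0445
t 20.95 p [0.4916 0.2049 0.0671] w 0.0445 F [-0.6 -1.2 -3.6] jaw 48.7 tilt 5.85 j [ 0.26  0.5  -0.24  0.94  0.03  0.98]
pitch err 5.67 j5 1.44 y [-0.102 -0.001 -0.995] p [0.4916 0.2049 0.0671] foot40 [0.4875 0.2048 0.0273]
```

View pics/w11.png

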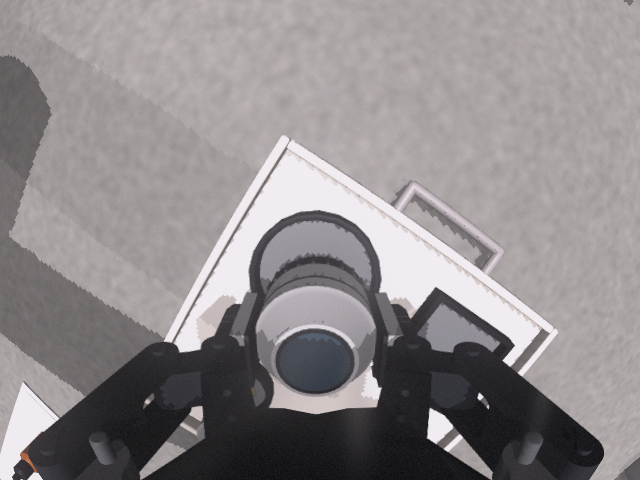

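View pics/s11.png

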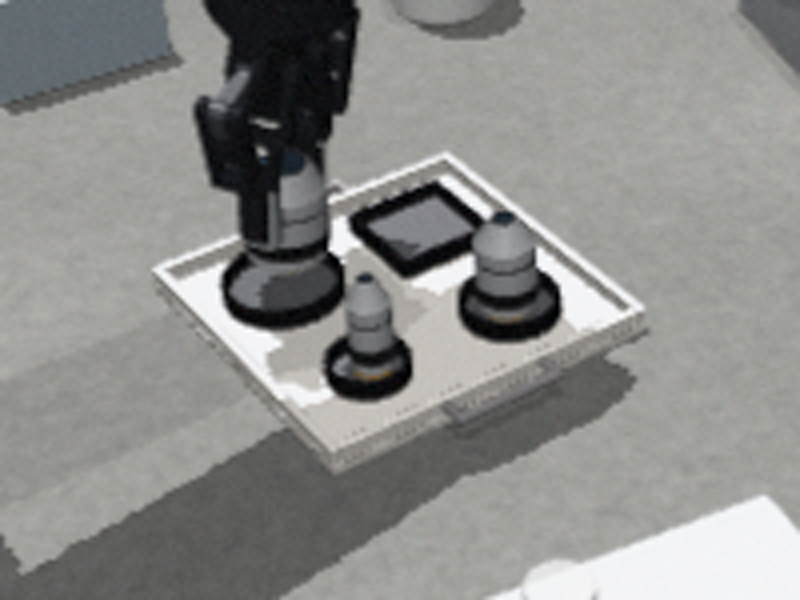

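Looks aligned; slim and medium stand in their cups. Lower slowly.

```bash
python3 -m inch '[[[-0.03,0.15,-0.02],0],[[0,0.15,0],0],[[0,0.12,0],0]]'; python3 -m inch '[[[0,0.08,0],0]]';python3 -c "
from h import *
st();ti()"
```

```text
t: 21.35
eef_pos: [0.492, 0.2058, 0.0573]
tcp_rot: [-1.528, 0.64, -0.496]
wrist_force: [0.9, 0.5, -3.3]
gripper_width: 0.0443
t: 21.45
eef_pos: [0.4916, 0.2059, 0.0548]
tcp_rot: [-1.528, 0.64, -0.496]
wrist_force: [0.1, -1.0, -2.8]
gripper_width: 0.0443
t 21.45 p [0.4916 0.2059 0.0548] w 0.0443 F [ 0.1 -1.  -2.8] jaw 48.7 tilt 5.47 j [ 0.26  0.5  -0.26  0.9   0.03  0.99]
pitch err 5.28 j5 1.45 y [-0.095  0.001 -0.995] p [0.4916 0.2059 0.0548] foot40 [0.4878 0.2059 0.0149]
```

```bash
python3 -m inch '[[[-0.1,0.08,0],0],[[0,0.08,0],0]]'; python3 -m inch '[[[0,0.07,0],0]]';python3 -c "
from h import *
st();ti()"
```

```text
t: 21.65
eef_pos: [0.4887, 0.208, 0.0498]
tcp_rot: [-1.528, 0.64, -0.496]
wrist_force: [0.3, 0.3, -4.0]
gripper_width: 0.0444
t: 21.75
eef_pos: [0.4886, 0.2081, 0.0481]
tcp_rot: [-1.528, 0.64, -0.496]
wrist_force: [-4.3, -2.1, 17.5]
gripper_width: 0.0441
t 21.75 p [0.4886 0.2081 0.0481] w 0.0441 F [-4.3 -2.1 17.5] jaw 48.7 tilt 5.45 j [ 0.27  0.51 -0.27  0.88  0.03  0.99]
pitch err 5.25 j5 1.49 y [-0.095  0.001 -0.995] p [0.4886 0.2081 0.0481] foot40 [0.4848 0.2081 0.0083]
```

```bash
python3 -m inch '[[[0,0,0],0],[[0,0,0],0],[[0,0,0],0]]' 0.75; python3 -m inch '[[[0,-0.3,0],0],[[0,-0.8,0],0],[[0,-0.9,0],0],[[0,-0.9,0],0],[[0,0,0],0]]'
python3 - <<'E'
from h import *
import cv2
ti()
go(.6392,-.1799,.14,56.5)
p,d=eyes.get_image('wrist');cv2.imwrite('pics/w12.png',p[:,:,::-1])
E
```

```text
t: 22.05
eef_pos: [0.4898, 0.2085, 0.0492]
tcp_rot: [-1.526, 0.637, -0.498]
wrist_force: [-0.3, -0.3, 0.2]
gripper_width: 0.0641
t: 22.55
eef_pos: [0.4983, 0.2083, 0.1412]
tcp_rot: [-1.526, 0.637, -0.498]
wrist_force: [1.1, 0.5, 0.0]
gripper_width: 0.0644
pitch err 5.07 j5 1.47 y [-0.092  0.002 -0.996] p [0.4983 0.2083 0.1412] foot40 [0.4946 0.2083 0.1013]
t 22.55 p [0.4983 0.2083 0.1412] w 0.0644 F [1.1 0.5 0. ] jaw 48.7 tilt 5.28 j [ 0.26  0.43 -0.12  1.1   0.03  0.99]
tool shift units [12.07 -0.41 -6.6 ]
spin units total -0.087 rows 0.9 alt 1.913
shift units after spin [11.06  0.04 -8.2 ]
```

View pics/w12.png

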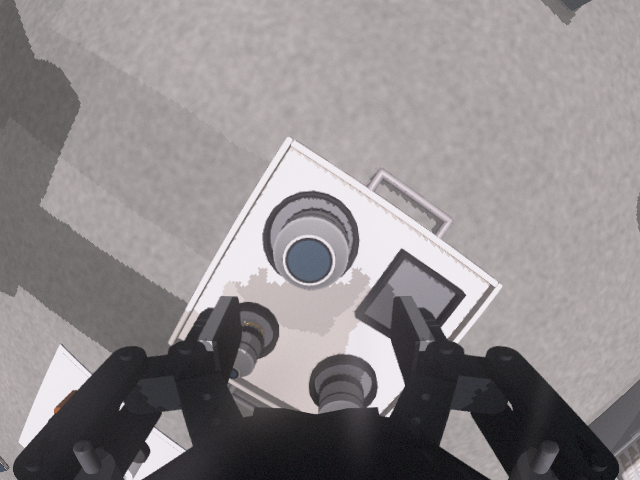

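```bash
python3 -c "
from h import *
print(ray('wrist',310,261,.068))"
python3 -m inch '[[[0.6,-0.1,-0.4],-0.04],[[1,-0.05,-0.65],-0.045],[[1,-0.05,-0.7],0],[[1,-0.05,-0.7],0],[[1,-0.05,-0.7],0]]' 0.85; python3 -m inch '[[[1,-0.05,-0.7],0],[[1,-0.05,-0.7],0],[[1,-0.05,-0.7],0],[[1,-0.05,-0.7],0],[[1,-0.05,-0.7],0]]';python3 -m inch '[[[0.7,0,-0.5],0],[[0,0,0],0]]'
python3 - <<'E'
from h import *
import cv2
ti()
go(.6392,-.1799,.12,56.5)
p,d=eyes.get_image('wrist');cv2.imwrite('pics/w13.png',p[:,:,::-1])
p,d=eyes.get_image('top');cv2.imwrite('pics/t13.png',cv2.resize(p[185:330,145:290,::-1],None,fx=4,fy=4,interpolation=cv2.INTER_CUBIC))
E
```

```text
[0.4865398  0.20878634 0.068     ]
t: 23.1
eef_pos: [0.5539, 0.0508, 0.1402]
tcp_rot: [-1.549, 0.527, -0.375]
wrist_force: [0.1, 0.5, -0.6]
gripper_width: 0.0725
t: 23.6
eef_pos: [0.6216, -0.1254, 0.1352]
tcp_rot: [-1.549, 0.534, -0.368]
wrist_force: [0.9, -0.3, 0.5]
gripper_width: 0.0726
t: 23.8
eef_pos: [0.6313, -0.1552, 0.1313]
tcp_rot: [-1.549, 0.54, -0.371]
wrist_force: [1.0, 0.7, -0.6]
gripper_width: 0.0726
pitch err 6.01 j5 -1.79 y [-0.109  0.004 -0.994] p [ 0.6313 -0.1552  0.1313] foot40 [ 0.627  -0.155   0.0915]
t 23.8 p [ 0.6313 -0.1552  0.1313] w 0.0726 F [ 1.   0.7 -0.6] jaw 56.9 tilt 6.27 j [-0.32  0.68  0.26  1.26 -0.03  0.26]
tool shift units [ 0.7   0.34 -0.53]
spin units total 0.005 rows 0.1 alt -1.995
shift units after spin [ 0.67  0.38 -0.54]
```

View pics/w13.png

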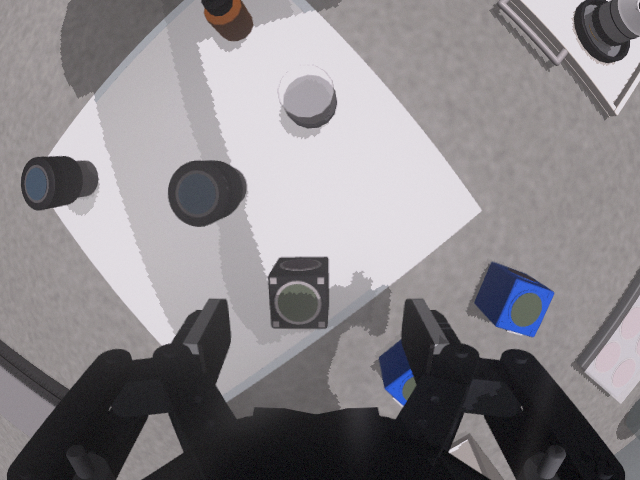

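View pics/t13.png

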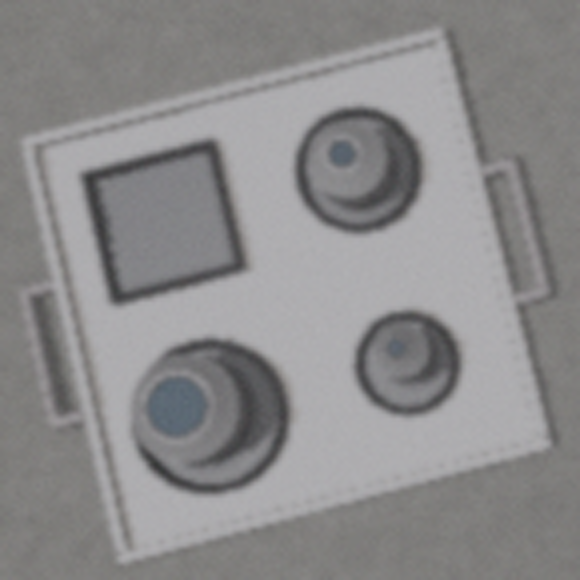

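```bash
python3 -c "
from h import *
print(ray('top',177.5/4-.5+145,407.5/4-.5+185,.068),ray('wrist',298,303,.048))"
python3 -m inch '[[[0.7,0.1,-0.55],0],[[0,0,0],0]]';python3 -c "
from h import *
ti();go(.6392,-.1799,.04,56.5)"
```

```text
[0.48658816 0.20748691 0.068     ] [ 0.6393849  -0.17519027  0.048     ]
t: 24.1
eef_pos: [0.6375, -0.1748, 0.1267]
tcp_rot: [-1.548, 0.539, -0.362]
wrist_force: [0.4, 0.7, -0.1]
gripper_width: 0.0727
pitch err 6.23 j5 -1.85 y [-0.113  0.007 -0.994] p [ 0.6375 -0.1748  0.1267] foot40 [ 0.633  -0.1745  0.0869]
t 24.1 p [ 0.6375 -0.1748  0.1267] w 0.0727 F [ 0.4  0.7 -0.1] jaw 57.3 tilt 6.5 j [-0.35  0.71  0.31  1.28 -0.03  0.23]
tool shift units [0.42 2.86 0.05]
spin units total 0.009 rows 0.1 alt -1.991
shift units after spin [ 0.14  2.89 -0.11]
```

```bash
python3 -m inch '[[[0.2,0.6,0.03],0],[[0.2,0.7,0.03],0],[[0,0.6,0],0],[[0,0.4,0],0],[[0,0,0],0]]';python3 - <<'E'
from h import *
import cv2
ti();go(.6392,-.1785,.038,56.5)
p,d=eyes.get_image('wrist');cv2.imwrite('pics/w14.png',p[:,:,::-1])
E
```

```text
t: 24.6
eef_pos: [0.6391, -0.1708, 0.0553]
tcp_rot: [-1.546, 0.534, -0.354]
wrist_force: [-1.0, 0.5, 0.9]
gripper_width: 0.0727
pitch err 6.4 j5 -1.69 y [-0.115  0.01  -0.993] p [ 0.6391 -0.1708  0.0553] foot40 [ 0.6345 -0.1705  0.0156]
t 24.6 p [ 0.6391 -0.1708  0.0553] w 0.0727 F [-1.   0.5  0.9] jaw 57.7 tilt 6.61 j [-0.34  0.76  0.21  1.13 -0.03  0.22]
tool shift units [ 0.2   0.57 -0.18]
spin units total 0.014 rows 0.1 alt -1.986
shift units after spin [ 0.14  0.58 -0.21]
```

View pics/w14.png

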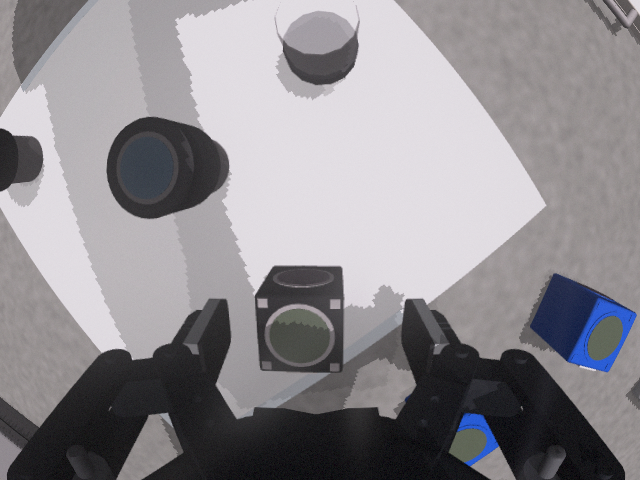

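```bash
python3 -m inch '[[[0.2,0.1,-0.18],0.01],[[0,0.25,0],0],[[0,0.15,0],0],[[0,0,0],0]]';python3 -c "
from h import *
ti();go(.6392,-.1785,.038,56.5)"
```

```text
t: 25.05
eef_pos: [0.6422, -0.1792, 0.0432]
tcp_rot: [-1.545, 0.542, -0.372]
wrist_force: [0.6, 0.2, 0.0]
gripper_width: 0.0726
pitch err 6.02 j5 -1.75 y [-0.109  0.008 -0.994] p [ 0.6422 -0.1792  0.0432] foot40 [ 0.6378 -0.1789  0.0034]
t 25.05 p [ 0.6422 -0.1792  0.0432] w 0.0726 F [0.6 0.2 0. ] jaw 56.8 tilt 6.26 j [-0.35  0.77  0.2   1.11 -0.03  0.23]
tool shift units [-0.08  0.18 -0.03]
spin units total 0.003 rows 0.0 alt -1.997
shift units after spin [-0.09  0.17 -0.04]
```

```bash
python3 -m inch '[[[-0.06,0.2,-0.02],0]]'; python3 -m inch '[[[0,0,0],0],[[0,0,0],0],[[0,0,0],0],[[0,0,0],0],[[0,0,0],0]]' 0 40;  python3 -c "
from h import *
st()"; python3 -m inch '[[[0,-0.6,0],0],[[0,-1,0],0],[[0,-1,0],0],[[0,-1,0],0],[[0,0,0],0]]';  python3 - <<'E'
from h import *
import cv2
ti();go(.571,.2279,.15,15.8)
p,d=eyes.get_image('wrist');cv2.imwrite('pics/w15.png',p[:,:,::-1])
E
```

```text
t: 25.15
eef_pos: [0.6407, -0.1791, 0.0382]
tcp_rot: [-1.545, 0.54, -0.374]
wrist_force: [-0.2, 0.1, 0.0]
gripper_width: 0.0728
t: 25.65
eef_pos: [0.6401, -0.1788, 0.038]
tcp_rot: [-1.544, 0.541, -0.373]
wrist_force: [0.7, 1.0, -1.0]
gripper_width: 0.0353
t 25.65 p [ 0.6401 -0.1788  0.038 ] w 0.0353 F [ 0.7  1.  -1. ] jaw 56.8 tilt 6.17 j [-0.35  0.77  0.18  1.09 -0.03  0.23]
t: 26.15
eef_pos: [0.6498, -0.1788, 0.1459]
tcp_rot: [-1.544, 0.546, -0.368]
wrist_force: [0.7, -0.4, -0.3]
gripper_width: 0.0359
pitch err 6.33 j5 -1.7 y [-0.114  0.01  -0.993] p [ 0.6498 -0.1788  0.1459] foot40 [ 0.6453 -0.1785  0.1062]
t 26.15 p [ 0.6498 -0.1788  0.1459] w 0.0359 F [ 0.7 -0.4 -0.3] jaw 56.8 tilt 6.56 j [-0.35  0.73  0.4   1.35 -0.03  0.23]
tool shift units [-9.64  0.3   9.88]
spin units total 0.455 rows 4.8 alt -1.545
shift units after spin [-13.76  -0.14   1.16]
```

View pics/w15.png

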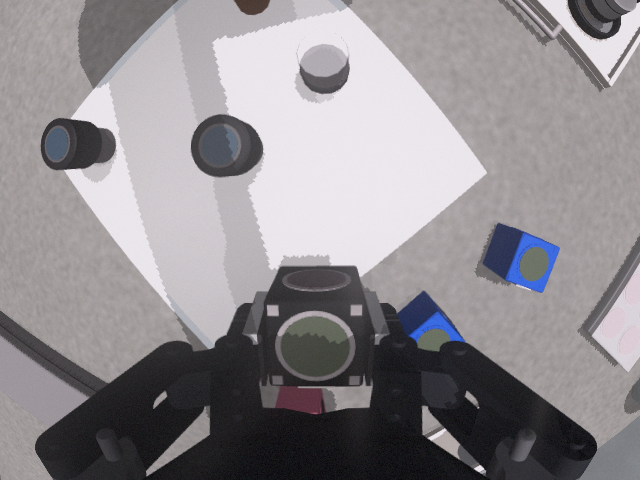

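```bash
python3 -m inch '[[[-0.5,-0.1,0.5],0],[[-0.9,-0.1,0.9],0],[[-1,-0.1,1],0],[[-1,-0.1,1],0],[[-1,-0.1,1],0]]'; python3 -m inch '[[[-1,-0.1,1],0],[[-1,-0.1,1],0],[[-1,-0.1,1],0.08],[[-0.9,0,0.7],0.09],[[-0.6,0,0.4],0.09]]'; python3 -c "
from h import *
ti();go(.571,.2279,.15,15.8)"
```

```text
t: 26.7
eef_pos: [0.6077, 0.0081, 0.1565]
tcp_rot: [-1.542, 0.566, -0.363]
wrist_force: [0.1, 0.4, -1.0]
gripper_width: 0.0358
t: 27.2
eef_pos: [0.563, 0.2019, 0.166]
tcp_rot: [-1.479, 0.9, -0.681]
wrist_force: [-0.2, -0.8, -0.0]
gripper_width: 0.0356
pitch err 7.89 j5 2.63 y [-0.144  0.015 -0.989] p [0.563  0.2019 0.166 ] foot40 [0.5573 0.2025 0.1264]
t 27.2 p [0.563  0.2019 0.166 ] w 0.0356 F [-0.2 -0.8 -0. ] jaw 32.5 tilt 8.32 j [0.22 0.58 0.17 1.3  0.05 1.22]
tool shift units [-0.55  0.5   0.75]
spin units total 0.186 rows 1.9 alt -1.814
shift units after spin [-0.76  0.53  0.49]
```

```bash
python3 -m inch '[[[0,0,0],0.09],[[0,0,0],0.09],[[0,0,0],0]]'; python3 -c "
from h import *
ti();go(.576,.2275,.09,15.8)"
```

```text
t: 27.5
eef_pos: [0.5557, 0.2088, 0.1614]
tcp_rot: [-1.409, 1.123, -0.902]
wrist_force: [-0.4, 0.1, -1.0]
gripper_width: 0.0358
pitch err 8.42 j5 2.78 y [-0.153  0.014 -0.988] p [0.5557 0.2088 0.1614] foot40 [0.5496 0.2093 0.1219]
t 27.5 p [0.5557 0.2088 0.1614] w 0.0358 F [-0.4  0.1 -1. ] jaw 16.1 tilt 8.86 j [0.23 0.58 0.16 1.3  0.05 1.52]
tool shift units [-0.29  2.26  1.16]
spin units total 0.003 rows 0.0 alt -1.997
shift units after spin [-0.42  2.38  0.82]
```

```bash
python3 -m inch '[[[-0.15,0.4,0.6],0],[[-0.15,0.6,0.56],0],[[0,0.7,0],0],[[0,0.5,0],0],[[0,0,0],0]]'
python3 - <<'E'
from h import *
import cv2
ti();go(.576,.2275,.06,15.8)
p,d=eyes.get_image('wrist');cv2.imwrite('pics/w16.png',p[:,:,::-1])
E
```

```text
t: 28.0
eef_pos: [0.5709, 0.2295, 0.0849]
tcp_rot: [-1.421, 1.116, -0.884]
wrist_force: [-0.5, -1.0, -0.3]
gripper_width: 0.0359
pitch err 8.84 j5 3.02 y [-0.162  0.012 -0.987] p [0.5709 0.2295 0.0849] foot40 [0.5645 0.23   0.0455]
t 28.0 p [0.5709 0.2295 0.0849] w 0.0359 F [-0.5 -1.  -0.3] jaw 17.1 tilt 9.34 j [0.25 0.68 0.12 1.17 0.05 1.53]
tool shift units [0.16 0.79 0.27]
spin units total 0.015 rows 0.2 alt -1.985
shift units after spin [0.11 0.83 0.14]
```

View pics/w16.png

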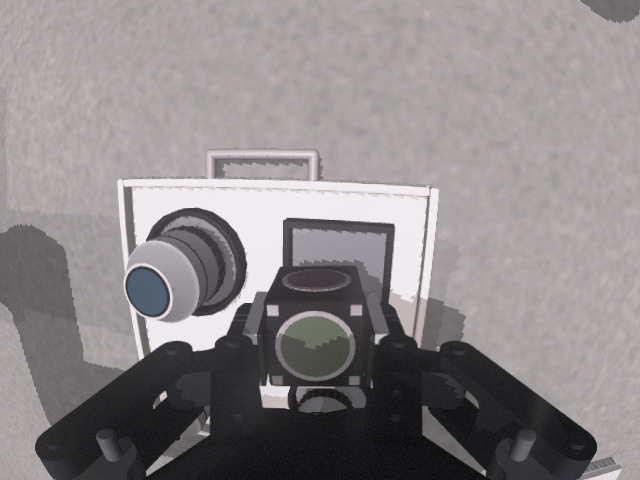

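```bash
python3 -m inch '[[[0.1,0.25,0.17],0.01],[[0.05,0.25,0.05],0],[[0,0.2,0],0],[[0,0,0],0]]'
python3 - <<'E'
from h import *
ti();go(.576,.2275,.05,15.8)
E
```

```text
t: 28.45
eef_pos: [0.5769, 0.2273, 0.0642]
tcp_rot: [-1.413, 1.125, -0.898]
wrist_force: [-0.5, 0.3, -0.9]
gripper_width: 0.0357
pitch err 8.63 j5 2.98 y [-0.158  0.014 -0.987] p [0.5769 0.2273 0.0642] foot40 [0.5706 0.2278 0.0247]
t 28.45 p [0.5769 0.2273 0.0642] w 0.0357 F [-0.5  0.3 -0.9] jaw 16.2 tilt 9.13 j [0.25 0.7  0.11 1.13 0.05 1.54]
tool shift units [0.01 0.47 0.04]
spin units total 0.005 rows 0.0 alt -1.995
shift units after spin [-0.02  0.47 -0.03]
```

```bash
python3 -m inch '[[[0,0.15,0.03],0],[[0,0.15,0.02],0],[[0,0.12,0],0]]'; python3 -m inch '[[[0,0.07,0],0]]'; python3 -m inch '[[[0,0.07,0],0]]'
python3 - <<'E'
from h import *
ti()
E
```

```text
t: 28.75
eef_pos: [0.5775, 0.228, 0.0519]
tcp_rot: [-1.411, 1.124, -0.899]
wrist_force: [-0.3, 0.0, -1.1]
gripper_width: 0.0357
t: 28.85
eef_pos: [0.5769, 0.2281, 0.0494]
tcp_rot: [-1.411, 1.124, -0.899]
wrist_force: [-0.7, 0.1, -1.4]
gripper_width: 0.0357
t: 28.95
eef_pos: [0.5766, 0.2281, 0.0472]
tcp_rot: [-1.411, 1.124, -0.899]
wrist_force: [0.2, 1.0, -0.4]
gripper_width: 0.036
pitch err 8.49 j5 3.0 y [-0.156  0.014 -0.988] p [0.5766 0.2281 0.0472] foot40 [0.5703 0.2287 0.0077]
```

```bash
python3 -m inch '[[[0,0.06,0],0]]'; python3 -m inch '[[[0,0.06,0],0]]'; python3 -c "
from h import *
st();ti()"
```

```text
t: 29.05
eef_pos: [0.5763, 0.2282, 0.0453]
tcp_rot: [-1.411, 1.123, -0.899]
wrist_force: [0.1, -2.3, 4.7]
gripper_width: 0.0359
t: 29.15
eef_pos: [0.5763, 0.228, 0.045]
tcp_rot: [-1.411, 1.123, -0.9]
wrist_force: [-2.8, -3.0, 16.1]
gripper_width: 0.0357
t 29.15 p [0.5763 0.228  0.045 ] w 0.0357 F [-2.8 -3.  16.1] jaw 16.2 tilt 8.94 j [0.25 0.71 0.08 1.09 0.05 1.54]
pitch err 8.43 j5 2.97 y [-0.155  0.014 -0.988] p [0.5763 0.228  0.045 ] foot40 [0.5701 0.2286 0.0055]
```

```bash
python3 -m inch '[[[0,0,0],0],[[0,0,0],0],[[0,0,0],0]]' 0.47 20; python3 -m inch '[[[0,0,0],0],[[0,0,0],0],[[0,0,0],0]]' 0.65;  python3 - <<'E'
from h import *
import cv2
st()
p,d=eyes.get_image('wrist');cv2.imwrite('pics/w17.png',p[:,:,::-1])
E
```

```text
t: 29.45
eef_pos: [0.5766, 0.2282, 0.0458]
tcp_rot: [-1.41, 1.122, -0.9]
wrist_force: [-1.2, -0.6, -0.1]
gripper_width: 0.0406
t: 29.75
eef_pos: [0.5767, 0.2283, 0.0455]
tcp_rot: [-1.41, 1.122, -0.9]
wrist_force: [-0.7, 0.4, 0.5]
gripper_width: 0.056
t 29.75 p [0.5767 0.2283 0.0455] w 0.056 F [-0.7  0.4  0.5] jaw 16.2 tilt 8.87 j [0.25 0.71 0.08 1.09 0.05 1.54]
```

View pics/w17.png

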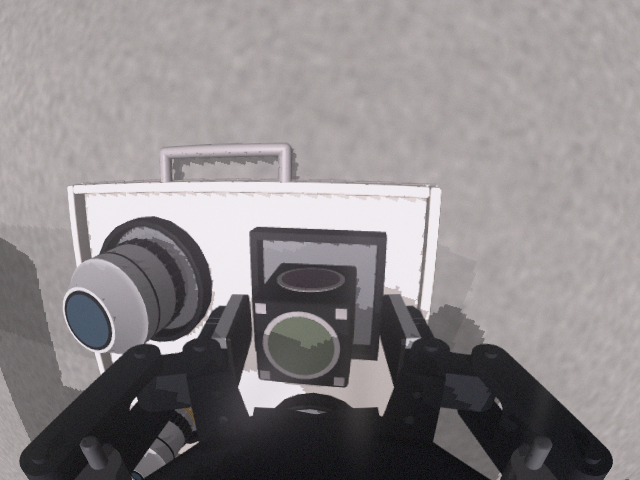

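```bash
python3 -c "
from h import *
s=manip.sense();p=s['eef_pos'];go(p[0],p[1],p[2]+.12)"
```

```text
t 29.8 p [0.5767 0.2283 0.0455] w 0.0553 F [ 0.6  0.1 -0.5] jaw 16.2 tilt 8.87 j [0.25 0.71 0.08 1.09 0.05 1.54]
tool shift units [-0.23 -3.95 -0.57]
```

```bash
python3 -m inch '[[[-0.02,-0.3,-0.04],0],[[-0.04,-0.7,-0.1],0],[[-0.05,-0.9,-0.13],0],[[-0.05,-1,-0.14],0],[[-0.05,-1,-0.14],0]]'; python3 -m inch '[[[-1,0,-0.5],0],[[-1,0,-0.5],0],[[-1,0,-0.5],0],[[-1,0,-0.5],0],[[-1,0,-0.5],0]]'; python3 -m inch '[[[-1,0,-0.5],0],[[-0.8,0,-0.5],0],[[-0.5,0,-0.3],0],[[0,0,0],0],[[0,0,0],0]]'
python3 - <<'E'
from h import *
import cv2
st()
p,d=eyes.get_image('top');cv2.imwrite('pics/t18.png',p[:,:,::-1]); np.save('pics/t18.npy',d);cv2.imwrite('pics/t18c.png',cv2.resize(p[185:330,145:290,::-1],None,fx=4,fy=4,interpolation=cv2.INTER_CUBIC))
p,d=eyes.get_image('side');cv2.imwrite('pics/s18.png',cv2.resize(p[130:430,170:470,::-1],None,fx=2,fy=2,interpolation=cv2.INTER_CUBIC))
E
```

```text
t: 30.3
eef_pos: [0.5737, 0.2272, 0.1644]
tcp_rot: [-1.418, 1.129, -0.895]
wrist_force: [0.5, 0.2, -0.8]
gripper_width: 0.0552
t: 30.8
eef_pos: [0.4662, 0.3526, 0.1942]
tcp_rot: [-1.401, 1.125, -0.908]
wrist_force: [0.7, 0.7, -0.4]
gripper_width: 0.0553
t: 31.3
eef_pos: [0.4058, 0.414, 0.2088]
tcp_rot: [-1.398, 1.118, -0.903]
wrist_force: [-0.0, 0.1, -0.5]
gripper_width: 0.0555
t 31.3 p [0.4058 0.414  0.2088] w 0.0555 F [-0.   0.1 -0.5] jaw 16.1 tilt 8.37 j [0.63 0.48 0.13 1.32 0.1  1.92]
```

View pics/t18.png

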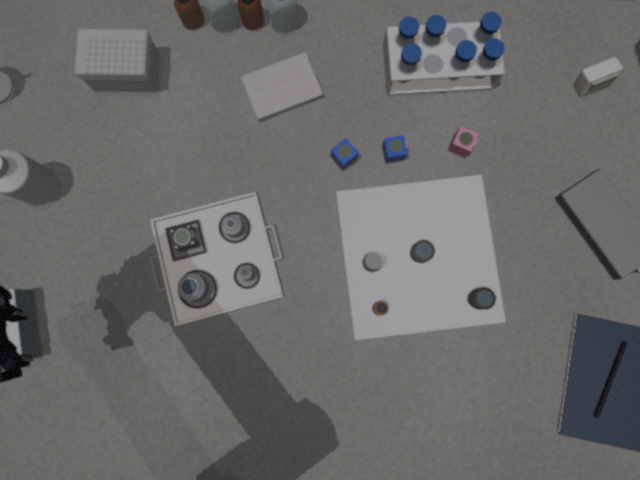

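View pics/t18c.png

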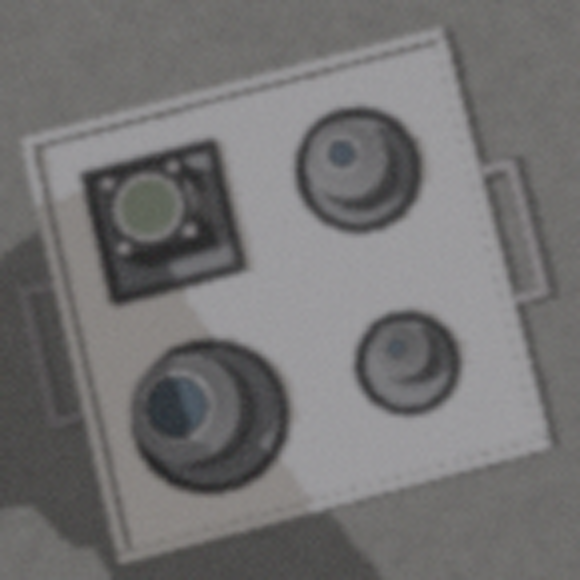

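View pics/s18.png

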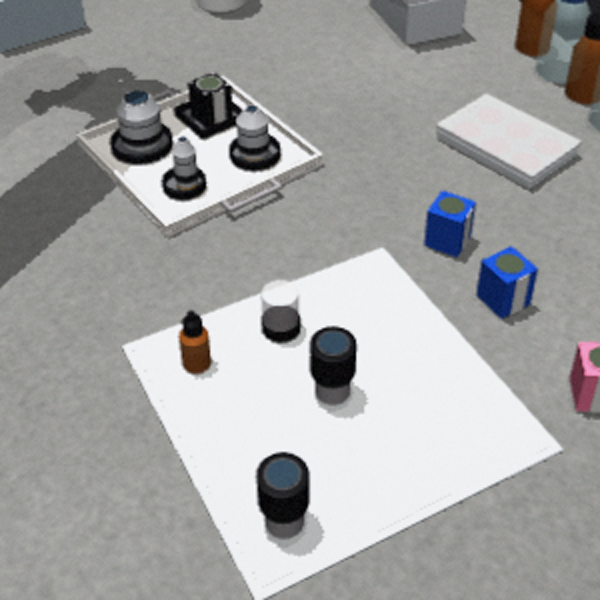

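Run:
```python
from h import *
d=np.load('pics/t18.npy');m=eyes.camera_model('top');K=m['mtx'];T=np.array(m['camera_from_world'])
C={'thick':(.485,.2038),'med':(.5956,.1416),'slim':(.5095,.1175),'cube':(.571,.2279)}
for n,cx,cy,z in [('thick',177,407,.068),('med',342,154,.068),('slim',398,347,.068),('cube',149,210,.054)]:
    u,v=(cx+.5)/4-.5+145,(cy+.5)/4-.5+185
    w=ray('top',u,v,z); z0=np.median(d[round(v)-1:round(v)+2,round(u)-1:round(u)+2])
    pw=T[:3,:3].T@(np.array([(u-K[0][2])/K[0][0]*z0,(v-K[1][2])/K[1][1]*z0,z0])-T[:3,3])
    print(n,w.round(4),'off mm',round(1000*np.hypot(*(w[:2]-C[n])),1),'topz',pw[2].round(4))
```

```text
thick [0.4866 0.2075 0.068 ] off mm 4.0 topz 0.0697
med [0.5944 0.1415 0.068 ] off mm 1.2 topz 0.0677
slim [0.5125 0.1156 0.068 ] off mm 3.6 topz 0.0666
cube [0.5715 0.2259 0.054 ] off mm 2.0 topz 0.054
```

All four parts stand on their floors within tolerance, and the eyepieces show at the same pixels as at the start. Handing in.

```bash
python3 -c "
from rig import manip
print(manip.close_job())"
```

```text
the job is handed in; nothing more can be done
None
```

The three objectives now stand front lens up in the cups of their sizes, and the filter cube stands in the square nest. I handed the job in shortly after 31 s; no verdict was reported.

Each part was set down until the wrist force showed contact (peaks of 16 to 22 N), and only then released.

Last checks, from the top camera with the arm clear of the tray:

| Part | Offset from its place | Limit | Height of its top above the table (expected) |
|---|---|---|---|
| Slim objective | 3.6 mm | 12 mm | 66.6 mm (68) |
| Middle objective | 1.2 mm | 12 mm | 67.7 mm (68) |
| Thick objective | 4.0 mm | 12 mm | 69.7 mm (68) |
| Filter cube | 2.0 mm | 14 mm | 54.0 mm (54) |

- **Standing upright:** the heights fit parts standing on the floors of their places. I judged uprightness by eye and did not measure the angles.
- **Left alone:** both eyepieces, the bottle, the pot and the blue and pink cubes looked unmoved. The eyepieces were at about the same pixels as at the start, compared by eye.
- **What did not go as intended:** the tool gradually tilted during the fast moves, reaching about 9 degrees by the cube. The thick objective (about 5 degrees) and the cube were therefore set down on an edge and settled level when released.
- **Disagreement:** one rough wrist-camera reading put the small cup's centre about 5 mm from the top-camera value. I used the top camera, whose spacing between the places matched the stated 90 mm.

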